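Clear the rolling board and roll the varnished roller onto its line

ROBOT

A 7-joint arm with a two-finger parallel gripper is mounted at the origin on a cart in front of the work surface, level with it; the furniture and walls round the work are solid. World frame = base frame: x ahead of the robot, y to its left, z up, the work surface at z = 0. Lengths are in m, angles in rad, forces in N, time in s.
With the tool pointing down it reaches from about 0.4 to 0.85 m from the base axis. Payload 6.9 kg.
Tool frame: the origin (TCP) lies midway between the tips of the shut fingers; the grasp point (between the pads) lies 19 mm behind it; z points along the fingers, x is the direction in which the jaws open and shut, and the axes are right-handed (so a half turn about z gives the same grasp; the last joint's range is limited). The gripper opens to 85 mm and grips with 20 to 120 N. Pads are 22 mm wide; open, the fingers measure 114 mm over their backs; the gripper's body (76 mm by 85 mm) begins 54 mm behind the grasp point. The pads swing forward as they close: fully open they stand 13 mm farther back than shut.
Start: joints at [1.313, 0.507, -0.238, 1.5, 0.126, 1.149, -0.155], TCP at [0.222, -0.584, 0.231] pointing down, gripper open.
Joint ranges: [-3.08, 3.08], [-0.24, 2.05], [-1.43, 1.35], [0, 2.5], [-1.52, 4.66], [0.17, 1.96], [-2.89, 2.89]. Speed limits (rad/s): [2.39, 2.39, 3.14, 3.14, 3.14, 3.14, 3.14].

INTERFACE

Orientations are given as a unit quaternion [w, x, y, z].
In Python, from rig import ctrl, viewer, ticket gives the robot as it stands. The module is installed in compiled form; this text tells all that it offers.
- The arm moves only by the tool carry_out, never from a script. Its argument "steps" is a list that holds one entry, the list of rows, each a list of 7 numbers: the shift along the tool's x, y, z in cm, then the turn, a rotation vector about the tool's x, y, z in degrees, then the finger opening in cm, from 0 to 8.54. A call has 1 to 8 rows; each row shifts and turns the pose as measured when the row begins, along the tool's axes as they then stand; what a row does not reach is not made up. A row lasts 1/12 s, in which the tool goes at most 41.7 mm and 7.16 degrees, less where a joint would pass 70% of its speed; a pose out of reach is approached as far as the arm can. A call with a gripper value outside its range is refused whole. The fingers move at their own pace and stop on an object; "force" is the grip in N (left out, the last holds). Time passes only in rows, so rows that do not move let the fingers close. It gives the time, the measured TCP pose, the force and the opening at its end, in the units of the state.
- ctrl.read_state(): the state, without advancing time (a new reading comes with each control period).
- viewer.snapshot(name): name is "scene" or "top"; returns a dict with "pixels" (400x640x3 uint8, red, green, blue), "intrinsics" (3x3 intrinsics, pixels), "rvec" (rotation vector, rad) and "tvec" (3), from world to camera coordinates, as OpenCV has them. Camera axes: x right, y down, z forward; pixel columns grow to the right and rows downward; lengths in m; the calibration is good to about 2 mm. A picture is of the moment at which its call begins. There is no depth.
- ticket.finish_job(): hands the job in, once; it reports no verdict.
The state is a dict: "clock": time; "q": joint angles; "qd": joint speeds; "tau": joint torques, N m; "tcp_pos": TCP position; "orientation": TCP orientation; "ft_force": force on the tool from outside, world axes, zero at the start; "wrist_torque": the same for the moment, N m; "grip_width": opening from 0.0 (shut) to 1.0 (fully open).
Only numpy, scipy, OpenCV 4.12 (cv2) and the standard library are available. Lean on these libraries where they do the work, as an engineer would, in place of code of your own. Each camera call takes 0.05 s, during which the arm holds its last target.

TASK

Two sawn blocks lie stacked on the wooden board, in the way of the varnished wooden roller: first lay both flat on the floor of the steel tray, side by side, without bumping the roller. Then roll the roller along the board with light pushes, never picking it up or pressing it hard, and stop it squarely over the dark line marked across the board at the other end, so that its middle stands over the line and it lies parallel to it. Leave the hole saw and the wax tin where they stand.

Things in the scene. Friction and masses are not known exactly. Their poses are not given: they have to be found in the camera images.
- board: Fixed wooden board lying flat on the bench, 150 (x) x 380 (y) x 18 mm. Origin at the centre of its underside; its top is 18 mm above. Its y axis runs along its length (the rolling direction), x across. Near its right (-y) end stand a fixed vice (front, to x=0.453, y=0.128, up to 122 mm high) and a drawer cabinet (behind, 206 mm high; knobs from x=0.66): keep the gripper clear of both.
- mark: The dark 2 mm line drawn straight across the board's top near one end (either end), between two small steel tabs clipped to the board's long edges (tabs flush with the top, standing 4.5 mm out from the edges). Origin at the middle of the line, on the board's top; x runs along the line, y along the board's length.
- roller: Loose smooth wooden cylinder, 60 mm diameter, 130 mm long, about 0.27 kg, lying across the board near the end away from the line, up to 3 degrees out of square (light pushes hardly turn it: it rolls square to its own axis). Origin at its centre, 30 mm above the board; x runs along its axis; y, z turn as it rolls. It coasts under 5 mm when a push of up to 60 mm/s ends smoothly.
- block_low: Lower block of the stack, sawn wood, 50 (x) x 95 (y) x 28 (z) mm, 0.05 kg, loose, flat on the middle of the board at any yaw. Origin at the centre of its underside.
- block_top: Upper block, sawn wood, 45 (x) x 85 (y) x 26 (z) mm, 0.05 kg, loose, lying flat on block_low at another yaw. Origin at the centre of its underside.
- tray: Fixed grey sheet-steel tray on the bench between robot and board, 150 (x) x 228 (y) mm, floor 2 mm thick, walls 2 mm thick and 22 to 24 mm high; only in the last 35 mm towards its +x, -y corner the -y end wall is higher, up to 53 mm. Inside 146 x 224 mm. Origin at the centre of its underside.
- hole_saw: Black hole saw with a shank, 52 mm diameter, 74 mm high, loose, standing to the left, near the front left corner of the board. Not to be moved. Origin at the centre of its underside.
- wax_tin: Round wax tin, 67 mm diameter, 36 mm high, loose, past the right (-y) end of the board. Not to be moved. Origin at the centre of its underside.

How it is judged:
On the way, in this order (a step that is already met when the one before it is completed fails the run):
1. both blocks lie flat on the tray's floor, the roller still where it was (within 30 mm) (x of block_low in the frame of tray between -0.062 and 0.062 m and y of block_low in the frame of tray between -0.1 and 0.1 m and z of each of block_low, block_top in the frame of tray below 0.009 m and angle between each of block_low, block_top's own z axis and vertical below 0.12 rad and linear speed of each of block_low, block_top below 0.02 m/s and x of block_top in the frame of tray between -0.062 and 0.062 m and y of block_top in the frame of tray between -0.1 and 0.1 m and distance of roller from where it was at the start of the episode below 0.03 m), for 0.2 s.
2. the roller rolls along the board (turning, not dragged) (angular speed of roller above 0.3 rad/s and distance of roller from where it was at the start of the episode above 0.03 m), for 0.3 s.
3. the roller is at rest over the line (y of roller in the frame of mark between -0.01 and 0.01 m and x of roller in the frame of mark between -0.03 and 0.03 m and angle between the x axis of roller and the x axis of mark, either way round below 0.12 rad and z of roller in the frame of mark between 0.025 and 0.036 m and linear speed of roller below 0.01 m/s), for 0.2 s.
At the end, for the whole second after the job is handed in: Both blocks lie flat on the tray's floor; the roller lies at rest on the board, its axis within 10 mm of the line (measured along the board), its middle within 30 mm of the line's middle along the line, parallel to the line within 0.12 rad (all of step 3 and x of block_low in the frame of tray between -0.062 and 0.062 m and y of block_low in the frame of tray between -0.1 and 0.1 m and z of each of block_low, block_top in the frame of tray below 0.009 m and angle between each of block_low, block_top's own z axis and vertical below 0.12 rad and linear speed of each of block_low, block_top below 0.02 m/s and x of block_top in the frame of tray between -0.062 and 0.062 m and y of block_top in the frame of tray between -0.1 and 0.1 m); the robot touches nothing.
It fails at once if the roller is lifted more than 12 mm off the board (z of roller in the frame of board above 0.06 m).
It fails at once if the roller falls off the board (z of roller in the frame of board below 0.04 m).
It fails at once if the fingers press the roller with more than 20 N (contact force between the fingers and roller above 20 N).
It fails at once if a block touches the roller (contact force between any of block_low, block_top and roller above 0.5 N).
It fails at once if the hole saw or the wax tin is moved more than 20 mm (distance of any of hole_saw, wax_tin from where it was at the start of the episode above 0.02 m).
It also fails if it takes over 72 s, if anything falls off the work surface, if the arm or the gripper's body presses on something with over 40 N, if the wrist force passes 120 N, or if a joint passes its speed limit or range.

## Working session

There is one attempt and no reset: what is moved stays moved. The work goes in short steps, Python scripts to look and compute and a tool call to move; the robot and the scene stay as the last step left them, time stands still between calls to the robot, and variables do not carry over. Pictures are saved under pics/ and viewed, and the job is handed in when it is done.

Besides the shell and the picture viewer there is one more tool, called as name(argument=value, ...) on one line, values as JSON. carry_out: Moves the arm, as the interface text tells. Its arguments: {"type":"object","properties":{"steps":{"type":"array"},"force":{"type":"number"}},"required":["steps"]}

```bash
mkdir -p pics
cat > h.py <<'E'
import numpy as np, cv2
from rig import ctrl, viewer, ticket
def snap(n,tag):
    s=viewer.snapshot(n); np.savez(f'pics/{tag}.npz',**{k:np.array(v) for k,v in s.items()})
    cv2.imwrite(f'pics/{tag}.png',np.array(s['pixels'])[:,:,::-1]); return s
def load(tag): return dict(np.load(f'pics/{tag}.npz'))
def crop(tag,u0,v0,u1,v1,k,out):
    im=cv2.imread(f'pics/{tag}.png')[v0:v1,u0:u1]
    cv2.imwrite(f'pics/{out}.png',cv2.resize(im,None,fx=k,fy=k,interpolation=cv2.INTER_CUBIC))
def px2w(s,uv,z):
    R=cv2.Rodrigues(np.array(s['rvec'],float))[0];t=np.array(s['tvec'],float).ravel();K=np.array(s['intrinsics'])
    d=R.T@np.linalg.inv(K)@np.array([uv[0],uv[1],1.]);c=-R.T@t
    return c+d*(z-c[2])/d[2]
def w2px(s,p):
    return cv2.projectPoints(np.array(p,float).reshape(-1,3),np.array(s['rvec'],float),np.array(s['tvec'],float),np.array(s['intrinsics'],float),None)[0].reshape(-1,2)
E
python3 - <<'E'
from h import *
for n in('top','scene'):
    s=snap(n,n+'0'); R=cv2.Rodrigues(np.array(s['rvec'],float))[0]; print(n,-R.T@np.array(s['tvec']).ravel(),R.round(2).tolist(),np.array(s['intrinsics']).tolist())
print(ctrl.read_state())
E
```

```text
top [0.37984674 0.25810491 1.48487942] [[-0.02, -1.0, -0.01], [-1.0, 0.02, -0.06], [0.06, 0.01, -1.0]] [[482.2440128047978, 0.0, 320.38029508850735], [0.0, 482.2440128047978, 203.42644348436687], [0.0, 0.0, 1.0]]
scene [-0.18786721  1.03462179  0.51111818] [[-0.77, -0.64, -0.02], [-0.25, 0.34, -0.91], [0.59, -0.69, -0.42]] [[415.8138879280024, 0.0, 315.54475935088743], [0.0, 415.8138879280024, 208.1548644511526], [0.0, 0.0, 1.0]]
{'clock': 0.1, 'q': array([ 1.3135187 ,  0.50825922, -0.23750945,  1.50101853,  0.12569515,
        1.14887856, -0.15480641]), 'qd': array([-0.00018165, -0.00076049, -0.00141692, -0.00299476, -0.00168522,
        0.00012519, -0.00168782]), 'tau': array([-5.27620636e-03, -6.21829891e+01, -2.19457850e+00, -2.50205183e+01,
        1.25997319e-02,  7.74955843e-03,  3.20090714e-05]), 'tcp_pos': array([ 0.22156354, -0.5839436 ,  0.23051738]), 'orientation': array([-4.35556456e-04,  8.23059890e-01, -5.67954044e-01, -6.57678095e-04]), 'ft_force': array([ 0.42940677, -0.46786742,  0.04556603]), 'wrist_torque': array([ 0.00131816,  0.00620001, -0.0204937 ]), 'grip_width': 1.0024266820486882}
```

View pics/top0.png

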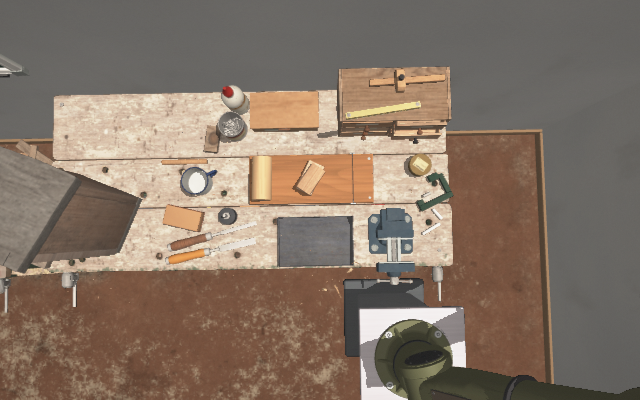

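View pics/scene0.png

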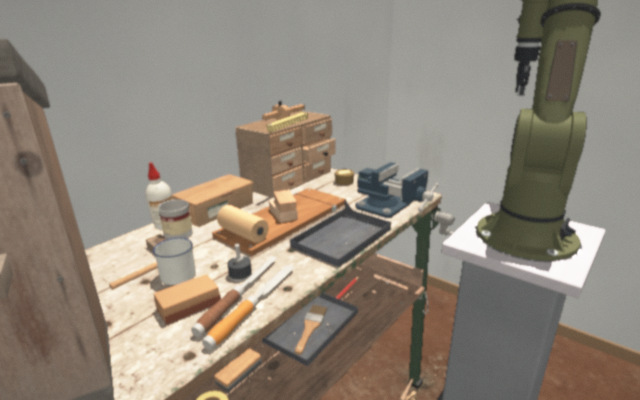

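The top view shows the roller at the left end of the board (about 261,178), the stack near (310,178), the line near column 353 and the tray at about (315,241). I'll enlarge this area.

Run:
```python
from h import *
crop('top0',235,140,395,215,5,'c1'); crop('top0',200,195,360,275,5,'c2'); crop('scene0',200,170,400,270,4,'c3')
```

```text
(no output)
```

View pics/c1.png

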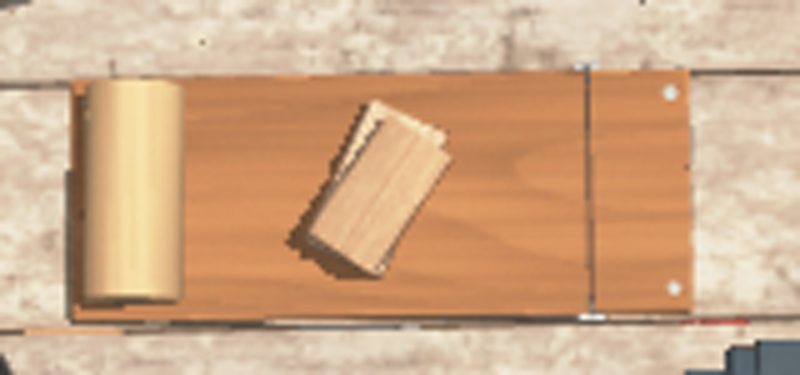

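View pics/c2.png

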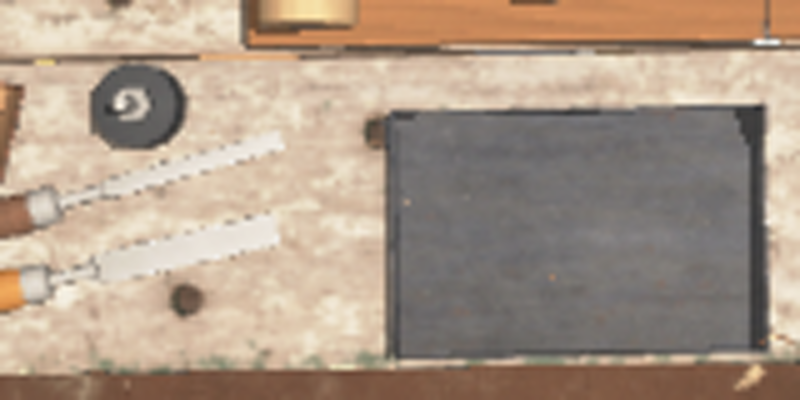

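View pics/c3.png

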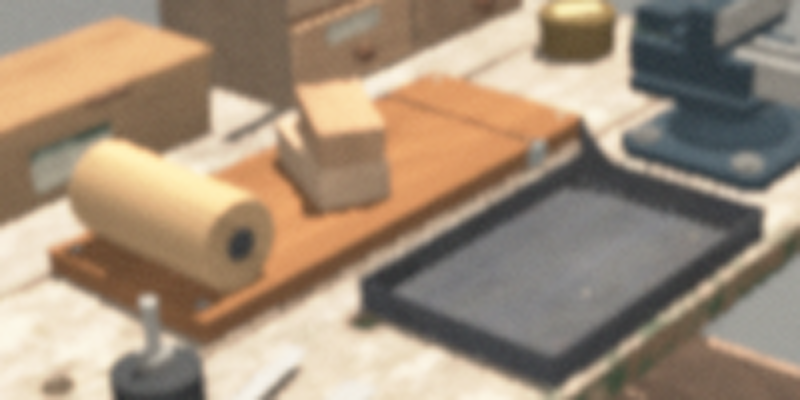

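```bash
cat >> h.py <<'E'
def fc(u,v,o,k): return ((u+.5)/k-.5+o[0],(v+.5)/k-.5+o[1])
E
python3 - <<'E'
from h import *
s=load('top0')
f=lambda pts,z,o: np.array([px2w(s,fc(u,v,o,5),z) for u,v in pts])[:,:2]
def rep(n,p):
    e=np.roll(p,-1,0)-p
    print(n,'c',p.mean(0).round(4),'edges',(np.linalg.norm(e,axis=1)*1000).round(1),'dir',np.degrees(np.arctan2(e[:,1],e[:,0])).round(1)); print(p.round(4).tolist())
o=(235,140)
rep('board',f([(72,82),(690,70),(693,312),(72,320)],.018,o))
rep('top',f([(383,117),(452,157),(380,275),(308,235)],.072,o))
rep('low edge (46mm)',f([(376,100),(447,138)],.046,o))
rep('line',f([(587,70),(591,315)],.018,o))
rep('roller top sil',f([(88,80),(183,82),(180,300),(82,302)],.048,o))
o=(200,195)
rep('tray outer',f([(388,112),(764,106),(768,348),(394,357)],.022,o))
rep('saw',f([(90,105),(185,105)],.05,o))
s=load('top0'); print(px2w(s,(420,165),.036))
E
```

```text
board c [0.5475 0.2969] edges [379.3 148.6 378.7 146.4] dir [-89.9 179.3  89.7  -0.5]
[[0.6211, 0.4858], [0.6215, 0.1065], [0.4728, 0.1083], [0.4747, 0.487]]
top c [0.5412 0.2959] edges [47.2 81.6 48.6 82.6] dir [-121.3  147.7   59.9  -33.2]
[[0.588, 0.2938], [0.5635, 0.2535], [0.4945, 0.2971], [0.5189, 0.3391]]
low edge (46mm) c [0.5903 0.2774] edges [48.5 48.5] dir [-119.4   60.6]
[[0.6022, 0.2985], [0.5784, 0.2562]]
line c [0.5474 0.17  ] edges [150.5 150.5] dir [179.7  -0.3]
[[0.6226, 0.1696], [0.4721, 0.1704]]
roller top sil c [0.5498 0.4449] edges [ 57.2 131.4  58.7 133.9] dir [-92.3 178.6  90.1  -2. ]
[[0.6172, 0.4715], [0.6149, 0.4143], [0.4836, 0.4176], [0.4834, 0.4762]]
tray outer c [0.3585 0.2865] edges [228.3 145.9 225.7 147.9] dir [-90.1 179.7  90.4   0.7]
[[0.4321, 0.401], [0.4318, 0.1727], [0.2858, 0.1734], [0.2842, 0.3991]]
saw c [0.4379 0.5477] edges [56.7 56.7] dir [-91.  89.]
[[0.4384, 0.576], [0.4374, 0.5193]]
[ 0.58111207 -0.03377389  0.036     ]
```

```bash
cat > ov.py <<'E'
from h import *
def box(x,y,z,yaw,sx,sy,sz):
    c,s=np.cos(np.radians(yaw)),np.sin(np.radians(yaw))
    P=[(x+c*a*sx/2-s*b*sy/2,y+s*a*sx/2+c*b*sy/2,z+k*sz) for k in(0,1) for a,b in((1,1),(1,-1),(-1,-1),(-1,1))]
    return np.array(P),[(0,1),(1,2),(2,3),(3,0),(4,5),(5,6),(6,7),(7,4),(0,4),(1,5),(2,6),(3,7)]
def cyl(x,y,z,yaw,r=.03,L=.13):
    c,s=np.cos(np.radians(yaw)),np.sin(np.radians(yaw));P=[];E=[]
    for e in(-1,1):
        for i in range(36):
            t=i*np.pi/18; a=e*L/2; b=r*np.cos(t)
            P.append((x+c*a-s*b,y+s*a+c*b,z+r*np.sin(t))); k=len(P)-1
            E.append((k,k+1 if i<35 else k-35))
    return np.array(P),E
def draw(tag,items,win,k,out):
    s=load(tag); u0,v0,u1,v1=win; crop(tag,*win,k,out); im=cv2.imread(f'pics/{out}.png')
    for (P,E),col in items:
        q=(w2px(s,P)-[u0,v0]+.5)*k-.5
        for a,b in E: cv2.line(im,tuple(int(v) for v in q[a].round()),tuple(int(v) for v in q[b].round()),col,1,cv2.LINE_AA)
    cv2.imwrite(f'pics/{out}.png',im)
E
python3 - <<'E'
from ov import *
it=[(box(.5415,.296,.046,57.5,.045,.085,.026),(0,0,255)),(box(.5475,.3,.018,60,.05,.095,.028),(255,0,0)),(cyl(.549,.4455,.048,-1),(0,160,0))]
draw('top0',it,(245,150,335,210),8,'o1'); draw('scene0',it,(205,180,325,255),6,'o2')
E
```

```text
(no output)
```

View pics/o1.png

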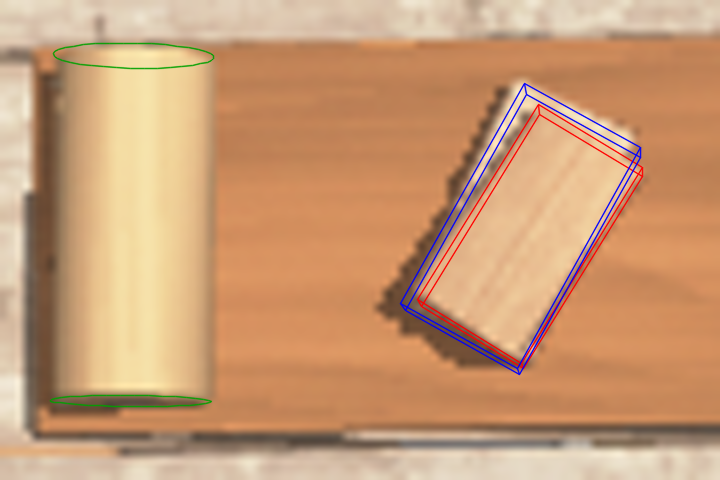

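View pics/o2.png

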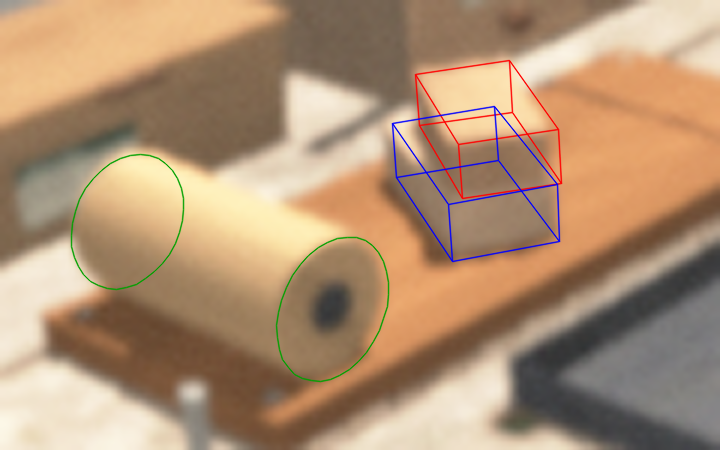

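The fits agree with both views, and every measured size matches the given one. Next, a planner that prints the rows for a target pose.

```bash
cat > plan.py <<'E'
import sys
from h import *
from scipy.spatial.transform import Rotation as Ro
def pose():
    st=ctrl.read_state(); q=np.array(st['orientation']); return np.array(st['tcp_pos']),Ro.from_quat(q[[1,2,3,0]]),st
def plan(x,y,z,yaw,op,step=4.0,maxrows=99,show=True):
    p,R,st=pose(); X=R.as_matrix()[:,0]; cy=np.degrees(np.arctan2(X[1],X[0]))
    # target: tool straight down, tool-x at yaw
    X=np.array([np.cos(np.radians(yaw)),np.sin(np.radians(yaw)),0]);Z=np.array([0,0,-1.]);T=Ro.from_matrix(np.column_stack([X,np.cross(Z,X),Z]))
    rv=(R.inv()*T).as_rotvec(); d=np.array([x,y,z])-p
    n=max(1,int(np.ceil(np.linalg.norm(d)*100/step)),int(np.ceil(np.degrees(np.linalg.norm(rv))/6.5)))
    print('now',p.round(4),'yaw %.1f'%cy,'tilt %.2f'%np.degrees(np.arccos(-R.as_matrix()[2,2])),'dist',(d*1000).round(1),'n',n,'t %.2f'%st['clock'],'g %.3f'%st['grip_width'],'F',np.round(st['ft_force'],1))
    for i in range(min(n,maxrows)):
        Ri=R*Ro.from_rotvec(rv*i/n); l=Ri.inv().apply(d/n)*100; r=np.degrees(rv/n)
        print([round(v,2) for v in l]+[round(v,1) for v in r]+[op],end=',\n')
if __name__=='__main__': plan(*map(float,sys.argv[1:7]))
E
python3 plan.py 0.52 -0.05 0.25 -90 8.5; python3 -c "
from h import *
print(ctrl.read_state()['q'])"
```

```text
now [ 0.2216 -0.5839  0.2305] yaw -69.2 tilt 0.09 dist [298.4 533.9  19.5] n 16 t 0.10 g 1.002 F [ 0.4 -0.5  0. ]
[np.float64(-2.46), np.float64(-2.93), np.float64(-0.12), np.float64(0.0), np.float64(0.0), np.float64(1.3), 8.5],
[np.float64(-2.52), np.float64(-2.87), np.float64(-0.12), np.float64(0.0), np.float64(0.0), np.float64(1.3), 8.5],
[np.float64(-2.59), np.float64(-2.81), np.float64(-0.12), np.float64(0.0), np.float64(0.0), np.float64(1.3), 8.5],
[np.float64(-2.65), np.float64(-2.75), np.float64(-0.12), np.float64(0.0), np.float64(0.0), np.float64(1.3), 8.5],
[np.float64(-2.71), np.float64(-2.69), np.float64(-0.12), np.float64(0.0), np.float64(0.0), np.float64(1.3), 8.5],
[np.float64(-2.77), np.float64(-2.63), np.float64(-0.12), np.float64(0.0), np.float64(0.0), np.float64(1.3), 8.5],
[np.float64(-2.83), np.float64(-2.57), np.float64(-0.12), np.float64(0.0), np.float64(0.0), np.float64(1.3), 8.5],
[np.float64(-2.89), np.float64(-2.5), np.float64(-0.12), np.float64(0.0), np.float64(0.0), np.float64(1.3), 8.5],
[np.float64(-2.95), np.float64(-2.44), np.float64(-0.12), np.float6
[... 235 characters left out ...]
 np.float64(0.0), np.float64(1.3), 8.5],
[np.float64(-3.1), np.float64(-2.23), np.float64(-0.12), np.float64(0.0), np.float64(0.0), np.float64(1.3), 8.5],
[np.float64(-3.15), np.float64(-2.16), np.float64(-0.12), np.float64(0.0), np.float64(0.0), np.float64(1.3), 8.5],
[np.float64(-3.2), np.float64(-2.09), np.float64(-0.12), np.float64(0.0), np.float64(0.0), np.float64(1.3), 8.5],
[np.float64(-3.25), np.float64(-2.01), np.float64(-0.12), np.float64(0.0), np.float64(0.0), np.float64(1.3), 8.5],
[np.float64(-3.29), np.float64(-1.94), np.float64(-0.12), np.float64(0.0), np.float64(0.0), np.float64(1.3), 8.5],
[ 1.3135187   0.50825922 -0.23750945  1.50101853  0.12569515  1.14887856
 -0.15480641]
```

carry_out(steps=[[[-2.5,-2.9,-0.3,0,0,1.3,8.5],[-2.5,-2.9,-0.3,0,0,1.3,8.5],[-2.6,-2.8,-0.3,0,0,1.3,8.5],[-2.6,-2.8,-0.3,0,0,1.3,8.5],[-2.7,-2.7,-0.3,0,0,1.3,8.5],[-2.8,-2.6,-0.3,0,0,1.3,8.5],[-2.8,-2.6,-0.3,0,0,1.3,8.5],[-2.9,-2.5,-0.3,0,0,1.3,8.5]]])

```text
clock: 0.77
tcp_pos: [0.3695, -0.315, 0.2493]
orientation: [0.001, 0.76, -0.65, -0.005]
ft_force: [1.7, -0.0, -0.6]
grip_width: 0.999
```

```bash
sed -i 's/print(\[round(v,2) for v in l\]+\[round(v,1) for v in r\]+\[op\],end=.*/print([round(float(v),2) for v in l]+[round(float(v),1) for v in r]+[op],end=", " if i%2==0 else "\\n")/' plan.py
python3 plan.py 0.54 0.0 0.25 -100 8.5; python3 -c "
from h import *
print(ctrl.read_state()['q'])"
```

```text
now [ 0.3695 -0.315   0.2493] yaw -81.1 tilt 0.58 dist [170.5 315.    0.7] n 9 t 0.77 g 0.999 F [ 1.7 -0.  -0.6]
[-3.17, -2.41, -0.01, 0.1, 0.0, 2.1, 8.5], [-3.25, -2.29, -0.01, 0.1, 0.0, 2.1, 8.5]
[-3.33, -2.17, -0.01, 0.1, 0.0, 2.1, 8.5], [-3.41, -2.05, -0.01, 0.1, 0.0, 2.1, 8.5]
[-3.48, -1.92, -0.01, 0.1, 0.0, 2.1, 8.5], [-3.55, -1.8, -0.01, 0.1, 0.0, 2.1, 8.5]
[-3.61, -1.66, -0.01, 0.1, 0.0, 2.1, 8.5], [-3.67, -1.53, -0.01, 0.1, 0.0, 2.1, 8.5]
[-3.73, -1.39, -0.01, 0.1, 0.0, 2.1, 8.5], [ 0.86352981  0.28361416 -0.27653944  1.81619158  0.08831554  1.06386236
 -0.8619842 ]
```

```bash
python3 plan.py 0.54 0.0 0.25 -30 8.5
```

```text
now [ 0.3695 -0.315   0.2493] yaw -81.1 tilt 0.58 dist [170.5 315.    0.7] n 9 t 0.77 g 0.999 F [ 1.7 -0.  -0.6]
[-3.17, -2.41, -0.01, 0.0, 0.1, -5.7, 8.5], [-2.91, -2.71, -0.01, 0.0, 0.1, -5.7, 8.5]
[-2.63, -2.99, -0.01, 0.0, 0.1, -5.7, 8.5], [-2.32, -3.23, -0.01, 0.0, 0.1, -5.7, 8.5]
[-1.99, -3.45, -0.01, 0.0, 0.1, -5.7, 8.5], [-1.64, -3.63, -0.01, 0.0, 0.1, -5.7, 8.5]
[-1.27, -3.77, -0.01, 0.0, 0.1, -5.7, 8.5], [-0.89, -3.88, -0.01, 0.0, 0.1, -5.7, 8.5]
[-0.5, -3.95, -0.01, 0.0, 0.1, -5.7, 8.5],
```

carry_out(steps=[[[-3.2,-2.4,0,0,0.1,-6,8.5],[-2.9,-2.7,0,0,0.1,-6,8.5],[-2.6,-3.0,0,0,0.1,-6,8.5],[-2.3,-3.2,0,0,0.1,-6,8.5],[-2.0,-3.4,0,0,0.1,-6,8.5],[-1.6,-3.6,0,0,0.1,-6,8.5],[-1.3,-3.8,0,0,0.1,-6,8.5],[-0.9,-3.9,0,0,0.1,-6,8.5]]])

```text
clock: 1.43
tcp_pos: [0.5152, -0.017, 0.2483]
orientation: [0.004, 0.963, -0.27, 0.001]
ft_force: [0.6, -0.5, 0.6]
grip_width: 0.996
```

```bash
python3 plan.py 0.5415 0.296 0.20 57.5 8.5
```

```text
now [ 0.5152 -0.017   0.2483] yaw -31.3 tilt 0.51 dist [ 26.3 313.  -48.3] n 14 t 1.43 g 0.996 F [ 0.6 -0.5  0.6]
[-1.0, -2.01, 0.33, 0.0, 0.0, -6.3, 8.5], [-0.78, -2.11, 0.33, 0.0, 0.0, -6.3, 8.5]
[-0.54, -2.18, 0.33, 0.0, 0.0, -6.3, 8.5], [-0.29, -2.23, 0.33, 0.0, 0.0, -6.3, 8.5]
[-0.05, -2.25, 0.33, 0.0, 0.0, -6.3, 8.5], [0.2, -2.24, 0.33, 0.0, 0.0, -6.3, 8.5]
[0.45, -2.2, 0.33, 0.0, 0.0, -6.3, 8.5], [0.69, -2.14, 0.34, 0.0, 0.0, -6.3, 8.5]
[0.92, -2.05, 0.34, 0.0, 0.0, -6.3, 8.5], [1.14, -1.93, 0.34, 0.0, 0.0, -6.3, 8.5]
[1.35, -1.79, 0.34, 0.0, 0.0, -6.3, 8.5], [1.54, -1.63, 0.34, 0.0, 0.0, -6.3, 8.5]
[1.71, -1.45, 0.34, 0.0, 0.0, -6.3, 8.5], [1.86, -1.26, 0.34, 0.0, 0.0, -6.3, 8.5]
```

carry_out(steps=[[[-1.0,-2.0,0.3,0,0,-6.6,8.5],[-0.8,-2.1,0.3,0,0,-6.6,8.5],[-0.5,-2.2,0.3,0,0,-6.6,8.5],[-0.3,-2.2,0.3,0,0,-6.6,8.5],[0,-2.3,0.3,0,0,-6.6,8.5],[0.2,-2.2,0.3,0,0,-6.6,8.5],[0.5,-2.2,0.3,0,0,-6.6,8.5],[0.7,-2.1,0.3,0,0,-6.6,8.5]]])

```text
clock: 2.1
tcp_pos: [0.5254, 0.1765, 0.2206]
orientation: [0.003, 0.977, 0.212, -0.001]
ft_force: [0.4, -0.3, -0.5]
grip_width: 0.999
```

```bash
python3 plan.py 0.5415 0.296 0.17 57.5 8.5
```

```text
now [0.5254 0.1765 0.2206] yaw 24.5 tilt 0.34 dist [ 16.1 119.5 -50.6] n 6 t 2.10 g 0.999 F [ 0.4 -0.3 -0.5]
[1.07, -1.7, 0.83, 0.0, 0.0, -5.5, 8.5], [1.23, -1.59, 0.83, 0.0, 0.0, -5.5, 8.5]
[1.38, -1.47, 0.84, 0.0, 0.0, -5.5, 8.5], [1.51, -1.33, 0.84, 0.0, 0.0, -5.5, 8.5]
[1.63, -1.18, 0.84, 0.0, 0.0, -5.5, 8.5], [1.74, -1.02, 0.84, 0.0, 0.0, -5.5, 8.5]
```

carry_out(steps=[[[1.1,-1.7,0.8,0,0,-5.6,8.5],[1.2,-1.6,0.8,0,0,-5.6,8.5],[1.4,-1.5,0.8,0,0,-5.6,8.5],[1.5,-1.3,0.8,0,0,-5.6,8.5],[1.6,-1.2,0.8,0,0,-5.6,8.5],[1.7,-1.0,0.8,0,0,-5.6,8.5],[0,0,0,0,0,0,8.5]]])

```text
clock: 2.68
tcp_pos: [0.5368, 0.3051, 0.1667]
orientation: [0.001, 0.864, 0.503, -0.004]
ft_force: [-1.0, -0.5, -0.2]
grip_width: 0.996
```

```bash
python3 plan.py 0.5415 0.296 0.10 57.5 8.5
```

```text
now [0.5368 0.3051 0.1667] yaw 60.5 tilt 0.45 dist [  4.7  -9.1 -66.7] n 2 t 2.68 g 0.996 F [-1.  -0.5 -0.2]
[-0.26, 0.44, 3.34, -0.1, 0.2, 1.5, 8.5], [-0.26, 0.44, 3.34, -0.1, 0.2, 1.5, 8.5]
```

carry_out(steps=[[[-0.3,0.4,2.0,0,0.2,1.5,8.5],[-0.2,0.4,2.0,0,0.2,1.5,8.5],[0,0,1.5,0,0,0,8.5],[0,0,0.5,0,0,0,8.5],[0,0,0,0,0,0,8.5]]])

```text
clock: 3.1
tcp_pos: [0.54, 0.2967, 0.1031]
orientation: [-0.002, 0.878, 0.479, -0.002]
ft_force: [0.1, -0.6, 0.8]
grip_width: 0.991
```

```bash
python3 plan.py 0.5415 0.296 0.05 57.5 8.5
python3 - <<'E'
from h import *
snap('top','t1');snap('scene','s1'); crop('s1',200,100,400,270,4,'s1c')
E
```

```text
now [0.54   0.2967 0.1031] yaw 57.2 tilt 0.31 dist [  1.5  -0.7 -53.1] n 2 t 3.10 g 0.991 F [ 0.1 -0.6  0.8]
[0.02, 0.09, 2.65, -0.1, 0.1, -0.1, 8.5], [0.01, 0.09, 2.65, -0.1, 0.1, -0.1, 8.5]
```

View pics/s1c.png

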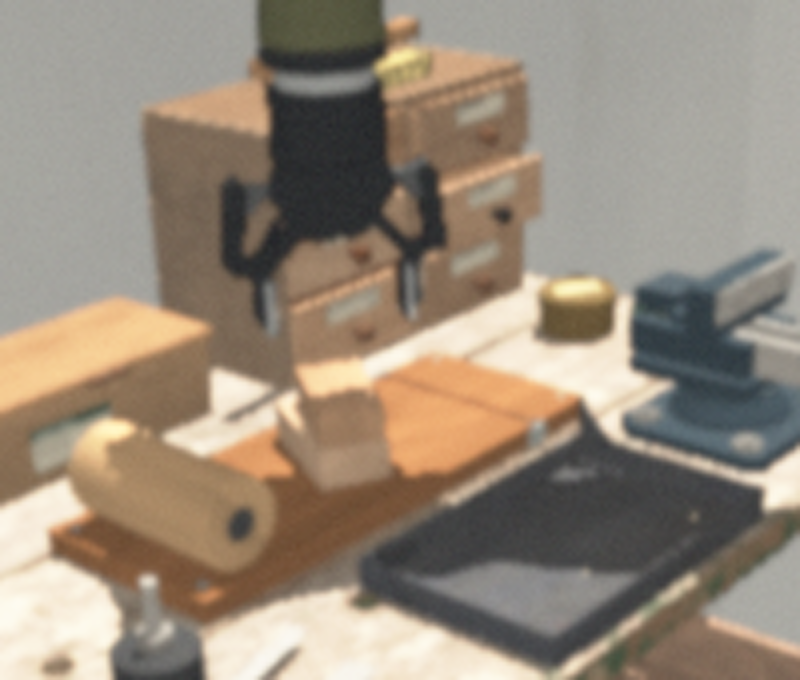

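The gripper hangs above the stack (crop about 335,320), with one finger on each side of the top block. Descending.

carry_out(steps=[[[0,0.1,2.0,0,0.1,0,8.5],[0,0,2.0,0,0.1,0,8.5],[0,0,1.0,0,0,0,8.0],[0,0,0.3,0,0,0,7.0]]])

```text
clock: 3.53
tcp_pos: [0.5444, 0.2993, 0.056]
orientation: [-0.003, 0.878, 0.478, 0.005]
ft_force: [0.4, 0.5, 0.5]
grip_width: 0.826
```

```bash
python3 plan.py 0.5415 0.296 0.047 57.5 6.5
```

```text
now [0.5444 0.2993 0.056 ] yaw 57.1 tilt 0.67 dist [-2.9 -3.3 -9. ] n 1 t 3.53 g 0.826 F [0.4 0.5 0.5]
[-0.44, -0.06, 0.9, 0.0, -0.7, -0.4, 6.5],
```

carry_out(steps=[[[-0.4,0,0.8,0,-0.6,0,6.5],[0,0,0.1,0,0,0,5.5],[0,0,0,0,0,0,3.5],[0,0,0,0,0,0,3.5],[0,0,0,0,0,0,3.5],[0,0,0,0,0,0,3.5]]], force=25)

```text
clock: 4.03
tcp_pos: [0.5435, 0.2972, 0.0499]
orientation: [-0.0, 0.878, 0.478, 0.002]
ft_force: [-0.8, -0.2, -1.3]
grip_width: 0.524
```

```bash
python3 plan.py 0.5415 0.296 0.15 57.5 3
```

```text
now [0.5435 0.2972 0.0499] yaw 57.1 tilt 0.26 dist [ -2.   -1.2 100.1] n 3 t 4.03 g 0.524 F [-0.8 -0.2 -1.3]
[-0.06, -0.03, -3.34, 0.0, -0.1, -0.1, 3.0], [-0.06, -0.03, -3.34, 0.0, -0.1, -0.1, 3.0]
[-0.06, -0.03, -3.34, 0.0, -0.1, -0.1, 3.0],
```

carry_out(steps=[[[0,0,0,0,0,0,3.5],[0,0,-1.0,0,0,0,3.5],[0,0,-2.0,0,0,0,3.5],[0,0,-2.0,0,0,0,3.5],[0,0,-2.0,0,0,0,3.5],[0,0,-2.0,0,0,0,3.5],[0,0,-1.0,0,0,0,3.5]]], force=35)

```text
clock: 4.62
tcp_pos: [0.5413, 0.2962, 0.155]
orientation: [-0.0, 0.878, 0.479, -0.0]
ft_force: [-0.0, 0.6, -0.1]
grip_width: 0.525
```

```bash
python3 plan.py 0.36 0.33 0.14 90 3.5
python3 - <<'E'
from h import *
snap('top','t2');snap('scene','s2'); crop('s2',200,100,400,270,4,'s2c');crop('t2',235,140,395,260,4,'t2c')
E
```

```text
now [0.5413 0.2962 0.155 ] yaw 57.2 tilt 0.06 dist [-181.3   33.8  -15. ] n 6 t 4.62 g 0.525 F [-0.   0.6 -0.1]
[-1.16, -2.84, 0.25, -0.0, -0.0, -5.5, 3.5], [-0.89, -2.94, 0.25, -0.0, -0.0, -5.5, 3.5]
[-0.6, -3.01, 0.25, -0.0, -0.0, -5.5, 3.5], [-0.31, -3.06, 0.25, -0.0, -0.0, -5.5, 3.5]
[-0.02, -3.07, 0.25, -0.0, -0.0, -5.5, 3.5], [0.27, -3.06, 0.25, -0.0, -0.0, -5.5, 3.5]
```

View pics/s2c.png

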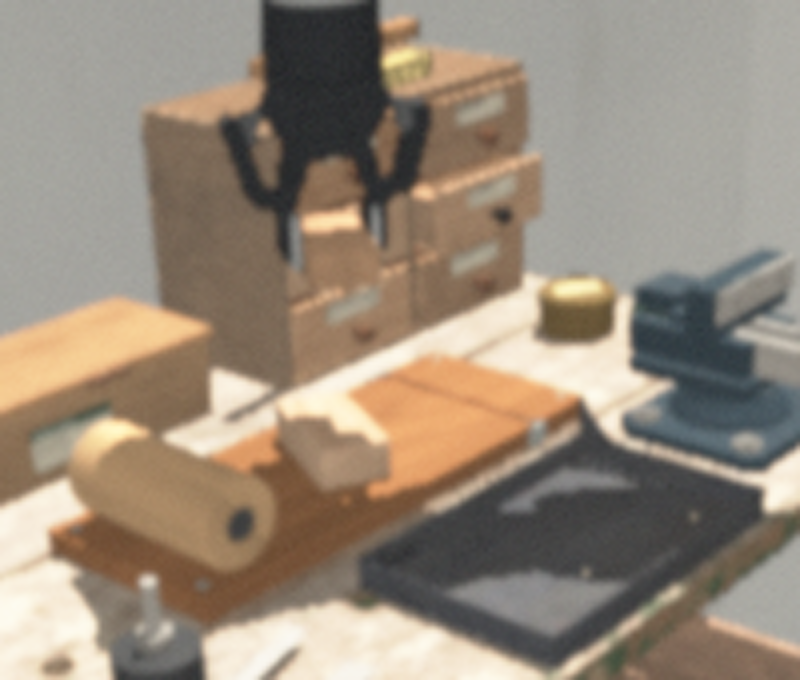

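The top block is held level between the jaws (crop about 335,245) and the low block stays on the board. Moving to the tray.

carry_out(steps=[[[-1.2,-2.8,0.2,0,0,-5.5,3.5],[-0.9,-2.9,0.2,0,0,-5.5,3.5],[-0.6,-3.0,0.2,0,0,-5.5,3.5],[-0.3,-3.0,0.2,0,0,-5.5,3.5],[0,-2.8,0.2,0,0,-5,3.5],[0.2,-1.5,0.2,0,0,-3,3.5],[0,0,0,0,0,0,3.5]]])

```text
clock: 5.3
tcp_pos: [0.3732, 0.3221, 0.1353]
orientation: [0.0, 0.717, 0.697, -0.003]
ft_force: [-0.3, 0.4, 0.4]
grip_width: 0.521
```

```bash
python3 plan.py 0.3585 0.332 0.05 90 3.5
```

```text
now [0.3732 0.3221 0.1353] yaw 88.3 tilt 0.31 dist [-14.7   9.9 -85.3] n 3 t 5.30 g 0.521 F [-0.3  0.4  0.4]
[0.33, -0.49, 2.84, -0.1, 0.1, -0.6, 3.5], [0.33, -0.49, 2.84, -0.1, 0.1, -0.6, 3.5]
[0.33, -0.49, 2.84, -0.1, 0.1, -0.6, 3.5],
```

carry_out(steps=[[[0.4,-0.5,2.2,0,0.1,-0.6,3.5],[0.3,-0.5,2.4,0,0.1,-0.6,3.5],[0.3,-0.4,2.2,0,0,-0.5,3.5],[0,0,1.2,0,0,0,3.5],[0,0,0.4,0,0,0,3.5],[0,0,0,0,0,0,3.5]]])

```text
clock: 5.8
tcp_pos: [0.3597, 0.3304, 0.0446]
orientation: [-0.001, 0.709, 0.705, -0.003]
ft_force: [-0.1, -0.1, 0.1]
grip_width: 0.521
```

```bash
python3 plan.py 0.3585 0.332 0.008 90 3.5
```

```text
now [0.3597 0.3304 0.0446] yaw 89.7 tilt 0.39 dist [ -1.2   1.6 -36.6] n 1 t 5.80 g 0.521 F [-0.1 -0.1  0.1]
[0.17, -0.1, 3.66, -0.3, 0.2, -0.3, 3.5],
```

carry_out(steps=[[[0.1,-0.1,1.2,-0.2,0.1,0,3.5],[0,0,1.2,0,0,0,3.5],[0,0,0.7,0,0,0,3.5],[0,0,0.3,0,0,0,3.5],[0,0,0,0,0,0,3.5]]])

```text
clock: 6.22
tcp_pos: [0.3618, 0.3313, 0.0104]
orientation: [0.0, 0.711, 0.703, -0.001]
ft_force: [-0.3, 0.1, -0.7]
grip_width: 0.522
```

```bash
python3 plan.py 0.3585 0.332 0.006 90 3.5
```

```text
now [0.3618 0.3313 0.0104] yaw 89.4 tilt 0.06 dist [-3.3  0.7 -4.4] n 1 t 6.22 g 0.522 F [-0.3  0.1 -0.7]
[0.06, -0.33, 0.44, -0.0, 0.0, -0.6, 3.5],
```

carry_out(steps=[[[0,0,0.2,0,0,0,3.5],[0,0,0.2,0,0,0,3.5],[0,0,0,0,0,0,3.5]]])

```text
clock: 6.47
tcp_pos: [0.3628, 0.3318, 0.0074]
orientation: [0.0, 0.712, 0.703, 0.0]
ft_force: [-0.0, -0.2, -0.2]
grip_width: 0.525
```

```bash
python3 plan.py 0.3585 0.332 0.006 90 3.5
```

```text
now [0.3628 0.3318 0.0074] yaw 89.3 tilt 0.06 dist [-4.3  0.2 -1.4] n 1 t 6.47 g 0.525 F [-0.  -0.2 -0.2]
[0.02, -0.43, 0.14, 0.1, -0.0, -0.7, 3.5],
```

carry_out(steps=[[[0,0,0.1,0,0,0,3.5],[0,0,0,0,0,0,5.2],[0,0,0,0,0,0,6.0],[0,0,0,0,0,0,6.5],[0,0,-0.5,0,0,0,6.5],[0,0,-2.0,0,0,0,6.5],[0,0,-3.0,0,0,0,6.5],[0,0,-3.0,0,0,0,6.5]]])

```text
clock: 7.13
tcp_pos: [0.3605, 0.3297, 0.0911]
orientation: [-0.0, 0.711, 0.703, -0.004]
ft_force: [-0.6, 0.2, -0.4]
grip_width: 0.763
```

```bash
python3 plan.py 0.5475 0.30 0.17 60 8.5
python3 - <<'E'
from ov import *
snap('top','t3');snap('scene','s3'); crop('s3',200,100,400,270,4,'s3c')
it=[(box(.5475,.3,.018,60,.05,.095,.028),(255,0,0)),(cyl(.549,.4455,.048,-1),(0,160,0))]
draw('t3',it,(245,150,365,270),5,'t3c');draw('s3',it,(205,180,325,255),6,'s3d')
E
```

```text
now [0.3605 0.3297 0.0911] yaw 89.4 tilt 0.45 dist [187.  -29.7  78.9] n 6 t 7.13 g 0.763 F [-0.6  0.2 -0.4]
[-0.47, 3.11, -1.33, -0.0, 0.1, 4.9, 8.5], [-0.2, 3.14, -1.33, -0.0, 0.1, 4.9, 8.5]
[0.07, 3.15, -1.33, -0.0, 0.1, 4.9, 8.5], [0.34, 3.13, -1.32, -0.0, 0.1, 4.9, 8.5]
[0.61, 3.09, -1.32, -0.0, 0.1, 4.9, 8.5], [0.87, 3.03, -1.32, -0.0, 0.1, 4.9, 8.5]
```

View pics/t3c.png

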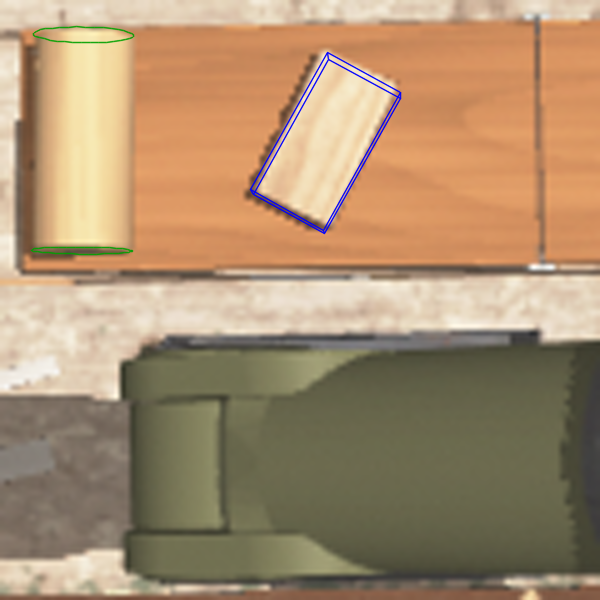

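View pics/s3c.png

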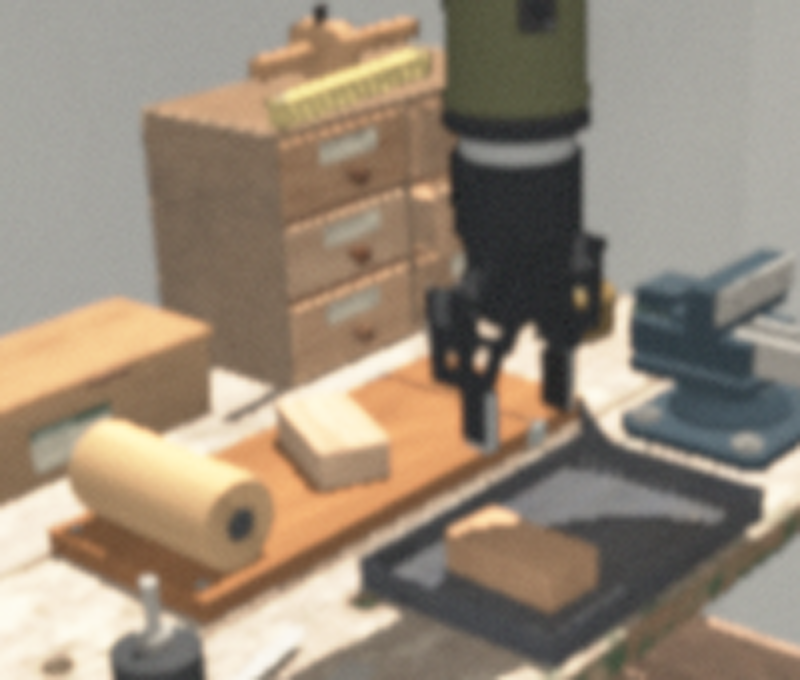

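View pics/s3d.png

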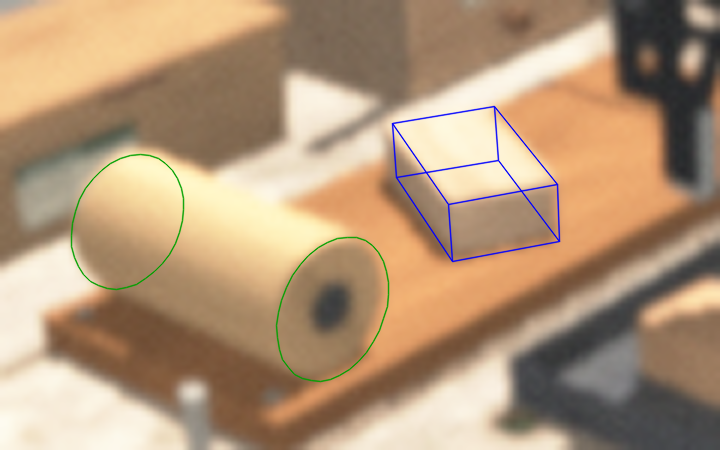

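The top block lies flat in the tray (crop about 520,560). The low block matches the fitted outline (0.5475, 0.300, 60°).

carry_out(steps=[[[-0.5,2.5,-2.0,0,0.1,5,8.5],[-0.2,3.1,-1.8,0,0.1,5,8.5],[0,3.1,-1.5,0,0.1,5,8.5],[0.3,3.1,-1.0,0,0.1,5,8.5],[0.6,3.0,-0.5,0,0.1,5,8.5],[0.8,2.3,0,0,0,3,8.5],[0,0,0,0,0,0,8.5]]])

```text
clock: 7.82
tcp_pos: [0.5388, 0.2999, 0.1682]
orientation: [-0.003, 0.865, 0.503, 0.004]
ft_force: [0.3, 0.2, -0.7]
grip_width: 1.0
```

```bash
python3 plan.py 0.5475 0.30 0.07 60 8.5
```

```text
now [0.5388 0.2999 0.1682] yaw 60.3 tilt 0.62 dist [  8.7   0.1 -98.2] n 3 t 7.82 g 1.000 F [ 0.3  0.2 -0.7]
[0.11, 0.25, 3.28, -0.0, -0.2, 0.1, 8.5], [0.12, 0.25, 3.28, -0.0, -0.2, 0.1, 8.5]
[0.14, 0.25, 3.28, -0.0, -0.2, 0.1, 8.5],
```

carry_out(steps=[[[0.1,0.3,2.5,0,-0.2,0,8.5],[0.1,0.3,3.0,0,-0.2,0,8.5],[0.1,0.2,2.3,0,-0.2,0,8.5],[0,0,1.0,0,0,0,8.5],[0,0,0.3,0,0,0,8.5],[0,0,0,0,0,0,8.5]]])

```text
clock: 8.32
tcp_pos: [0.5474, 0.2992, 0.0746]
orientation: [-0.001, 0.864, 0.503, 0.0]
ft_force: [-0.8, -0.3, -0.2]
grip_width: 0.996
```

```bash
python3 plan.py 0.5475 0.30 0.026 60 8.5
```

```text
now [0.5474 0.2992 0.0746] yaw 60.4 tilt 0.10 dist [  0.1   0.8 -48.6] n 2 t 8.32 g 0.996 F [-0.8 -0.3 -0.2]
[0.03, -0.01, 2.43, -0.0, -0.0, 0.2, 8.5], [0.04, -0.02, 2.43, -0.0, -0.0, 0.2, 8.5]
```

carry_out(steps=[[[0,0,1.5,0,0,0.2,8.5],[0,0,1.5,0,0,0,8.5],[0,0,1.0,0,0,0,8.0],[0,0,0.5,0,0,0,7.0],[0,0,0.2,0,0,0,6.0],[0,0,0,0,0,0,4.0],[0,0,0,0,0,0,4.0],[0,0,0,0,0,0,4.0]]], force=35)

```text
clock: 8.98
tcp_pos: [0.548, 0.3026, 0.031]
orientation: [-0.001, 0.865, 0.502, 0.004]
ft_force: [0.2, -0.2, -0.5]
grip_width: 0.582
```

```bash
python3 plan.py 0.5475 0.30 0.15 60 4
```

```text
now [0.548  0.3026 0.031 ] yaw 60.3 tilt 0.46 dist [ -0.5  -2.6 119. ] n 3 t 8.98 g 0.582 F [ 0.2 -0.2 -0.5]
[-0.05, 0.03, -3.97, 0.0, -0.2, 0.1, 4.0], [-0.06, 0.03, -3.97, 0.0, -0.2, 0.1, 4.0]
[-0.07, 0.03, -3.97, 0.0, -0.2, 0.1, 4.0],
```

carry_out(steps=[[[0,0,0,0,0,0,4.0],[0,0,-1.0,0,-0.2,0,4.0],[0,0,-2.5,0,-0.2,0,4.0],[0,0,-3.0,0,0,0,4.0],[0,0,-3.0,0,0,0,4.0],[0,0,-2.0,0,0,0,4.0],[0,0,0,0,0,0,4.0]]])

```text
clock: 9.57
tcp_pos: [0.5465, 0.3028, 0.1542]
orientation: [-0.0, 0.864, 0.503, -0.001]
ft_force: [-0.0, 1.3, 0.1]
grip_width: 0.577
```

```bash
python3 plan.py 0.36 0.243 0.14 90 4
python3 - <<'E'
from ov import *
snap('scene','s4'); crop('s4',200,100,400,270,4,'s4c'); snap('top','t4')
it=[(box(.3605,.331,.002,89.4,.045,.085,.026),(0,0,255))]
draw('t4',it,(235,185,365,275),5,'t4c')
E
```

```text
now [0.5465 0.3028 0.1542] yaw 60.4 tilt 0.10 dist [-186.5  -59.8  -14.2] n 5 t 9.57 g 0.577 F [-0.   1.3  0.1]
[-2.88, -2.65, 0.29, -0.0, 0.0, -5.9, 4.0], [-2.59, -2.94, 0.29, -0.0, 0.0, -5.9, 4.0]
[-2.28, -3.19, 0.29, -0.0, 0.0, -5.9, 4.0], [-1.93, -3.41, 0.29, -0.0, 0.0, -5.9, 4.0]
[-1.57, -3.59, 0.29, -0.0, 0.0, -5.9, 4.0],
```

View pics/s4c.png

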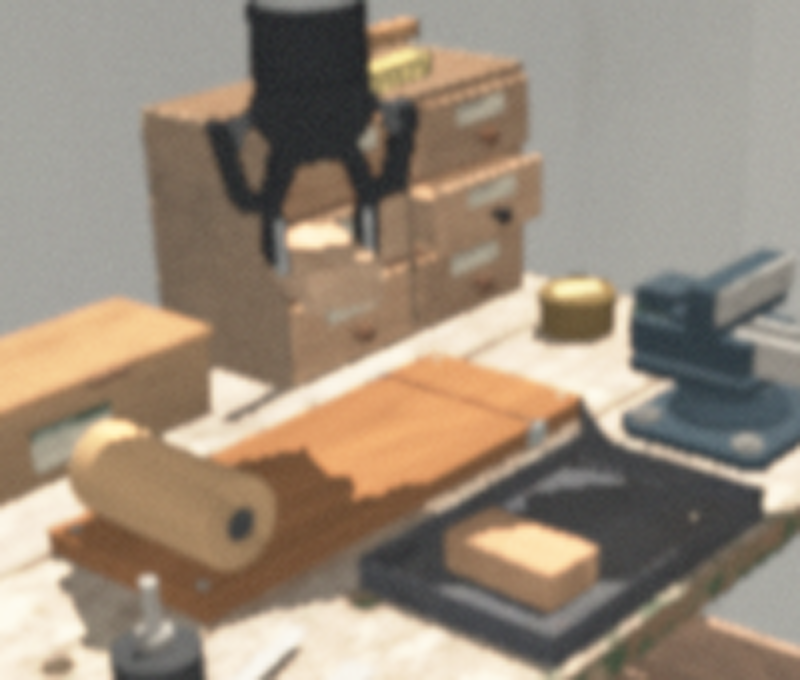

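View pics/t4c.png

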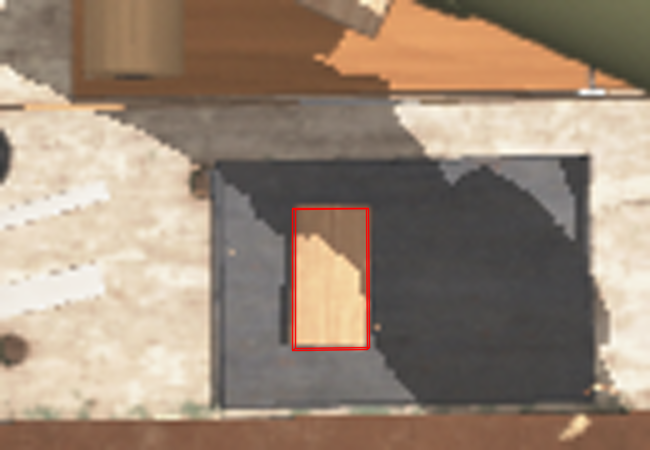

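The top block sits in the tray at (0.3605, 0.331), matching its overlay, and the low block is held level. Carrying it over.

carry_out(steps=[[[-2.6,-2.4,0.2,0,0,-5.5,4.0],[-2.6,-2.9,0.2,0,0,-5.5,4.0],[-2.3,-3.1,0.2,0,0,-5.5,4.0],[-2.0,-3.3,0.2,0,0,-5.5,4.0],[-1.6,-3.3,0.2,0,0,-5,4.0],[-0.8,-1.5,0.2,0,0,-2,4.0],[0,0,0,0,0,0,4.0]]])

```text
clock: 10.25
tcp_pos: [0.3407, 0.2267, 0.1315]
orientation: [-0.001, 0.703, 0.711, -0.009]
ft_force: [0.0, -0.6, -0.8]
grip_width: 0.581
```

```bash
python3 plan.py 0.36 0.24 0.055 90 4
```

```text
now [0.3407 0.2267 0.1315] yaw 90.7 tilt 1.02 dist [ 19.3  13.3 -76.5] n 2 t 10.25 g 0.581 F [ 0.  -0.6 -0.8]
[0.69, 1.03, 3.8, -0.4, 0.3, 0.4, 4.0], [0.68, 1.0, 3.81, -0.4, 0.3, 0.4, 4.0]
```

carry_out(steps=[[[0.5,0.7,1.5,-0.3,0.2,0.3,4.0],[0.5,0.7,2.2,-0.3,0.2,0.3,4.0],[0.3,0.5,2.0,-0.2,0.2,0.2,4.0],[0,0,1.2,0,0,0,4.0],[0,0,0.3,0,0,0,4.0],[0,0,0,0,0,0,4.0]]])

```text
clock: 10.75
tcp_pos: [0.3599, 0.2374, 0.0532]
orientation: [0.0, 0.71, 0.705, -0.003]
ft_force: [0.5, -0.8, 0.7]
grip_width: 0.583
```

```bash
python3 plan.py 0.36 0.24 0.02 90 4
```

```text
now [0.3599 0.2374 0.0532] yaw 89.6 tilt 0.30 dist [  0.1   2.6 -33.2] n 1 t 10.75 g 0.583 F [ 0.5 -0.8  0.7]
[0.28, 0.02, 3.32, -0.2, 0.2, -0.4, 4.0],
```

carry_out(steps=[[[0.2,0,1.0,-0.1,0.1,0,4.0],[0,0,1.2,0,0,0,4.0],[0,0,0.7,0,0,0,4.0],[0,0,0.3,0,0,0,4.0],[0,0,0,0,0,0,4.0]]])

```text
clock: 11.17
tcp_pos: [0.3613, 0.2402, 0.0209]
orientation: [-0.0, 0.711, 0.704, -0.001]
ft_force: [-0.9, -0.7, 0.1]
grip_width: 0.579
```

```bash
python3 plan.py 0.36 0.24 0.015 90 4
```

```text
now [0.3613 0.2402 0.0209] yaw 89.4 tilt 0.12 dist [-1.3 -0.2 -5.9] n 1 t 11.17 g 0.579 F [-0.9 -0.7  0.1]
[-0.02, -0.13, 0.59, -0.1, 0.1, -0.6, 4.0],
```

carry_out(steps=[[[0,-0.1,0.3,0,0,0,4.0],[0,0,0.2,0,0,0,4.0],[0,0,0,0,0,0,4.0]]])

```text
clock: 11.42
tcp_pos: [0.3609, 0.2405, 0.0166]
orientation: [0.0, 0.711, 0.703, -0.0]
ft_force: [-0.4, 0.6, -0.5]
grip_width: 0.579
```

carry_out(steps=[[[0,0,0.2,0,0,0,4.0],[0,0,0,0,0,0,5.6],[0,0,0,0,0,0,6.4],[0,0,0,0,0,0,6.9],[0,0,-0.5,0,0,0,6.9],[0,0,-2.0,0,0,0,6.9],[0,0,-3.0,0,0,0,6.9],[0,0,-3.0,0,0,0,6.9]]])

```text
clock: 12.08
tcp_pos: [0.3582, 0.2391, 0.0996]
orientation: [-0.001, 0.71, 0.704, -0.005]
ft_force: [0.8, -0.4, -0.3]
grip_width: 0.81
```

```bash
python3 plan.py 0.40 0.40 0.20 45 8.5
```

```text
now [0.3582 0.2391 0.0996] yaw 89.5 tilt 0.55 dist [ 41.8 160.9 100.4] n 7 t 12.08 g 0.810 F [ 0.8 -0.4 -0.3]
[2.3, 0.57, -1.45, -0.0, 0.1, 6.4, 8.5], [2.35, 0.31, -1.45, -0.0, 0.1, 6.4, 8.5]
[2.37, 0.05, -1.44, -0.0, 0.1, 6.4, 8.5], [2.36, -0.21, -1.44, -0.0, 0.1, 6.4, 8.5]
[2.32, -0.47, -1.44, -0.0, 0.1, 6.4, 8.5], [2.26, -0.73, -1.44, -0.0, 0.1, 6.4, 8.5]
[2.17, -0.97, -1.43, -0.0, 0.1, 6.4, 8.5],
```

carry_out(steps=[[[2.0,0.6,-2.5,0,0.1,6.4,8.5],[2.3,0.3,-2.0,0,0.1,6.4,8.5],[2.4,0,-1.6,0,0.1,6.4,8.5],[2.4,-0.2,-1.4,0,0.1,6.4,8.5],[2.3,-0.5,-1.2,0,0.1,6.4,8.5],[2.3,-0.7,-1.0,0,0,6.4,8.5],[2.2,-1.0,-0.5,0,0,6.4,8.5]]])

```text
clock: 12.67
tcp_pos: [0.4018, 0.398, 0.2141]
orientation: [-0.003, 0.931, 0.364, -0.002]
ft_force: [0.4, 0.4, 0.0]
grip_width: 0.991
```

```bash
python3 plan.py 0.549 0.515 0.18 0 8.5;  python3 - <<'E'
from ov import *
snap('scene','s5'); crop('s5',200,100,400,270,4,'s5c'); snap('top','t5')
it=[(box(.3605,.331,.002,89.4,.045,.085,.026),(0,0,255)),(box(.3605,.2405,.002,89.4,.05,.095,.028),(255,0,0)),(cyl(.549,.4455,.048,-1),(0,160,0))]
draw('t5',it,(235,140,385,275),5,'t5c')
E
```

```text
now [0.4018 0.398  0.2141] yaw 42.7 tilt 0.45 dist [147.2 117.  -34.1] n 7 t 12.67 g 0.991 F [0.4 0.4 0. ]
[2.68, 0.2, 0.48, -0.1, 0.0, 6.1, 8.5], [2.69, -0.08, 0.48, -0.1, 0.0, 6.1, 8.5]
[2.66, -0.37, 0.49, -0.1, 0.0, 6.1, 8.5], [2.61, -0.65, 0.49, -0.1, 0.0, 6.1, 8.5]
[2.52, -0.92, 0.49, -0.1, 0.0, 6.1, 8.5], [2.41, -1.19, 0.49, -0.1, 0.0, 6.1, 8.5]
[2.27, -1.44, 0.49, -0.1, 0.0, 6.1, 8.5],
```

View pics/t5c.png

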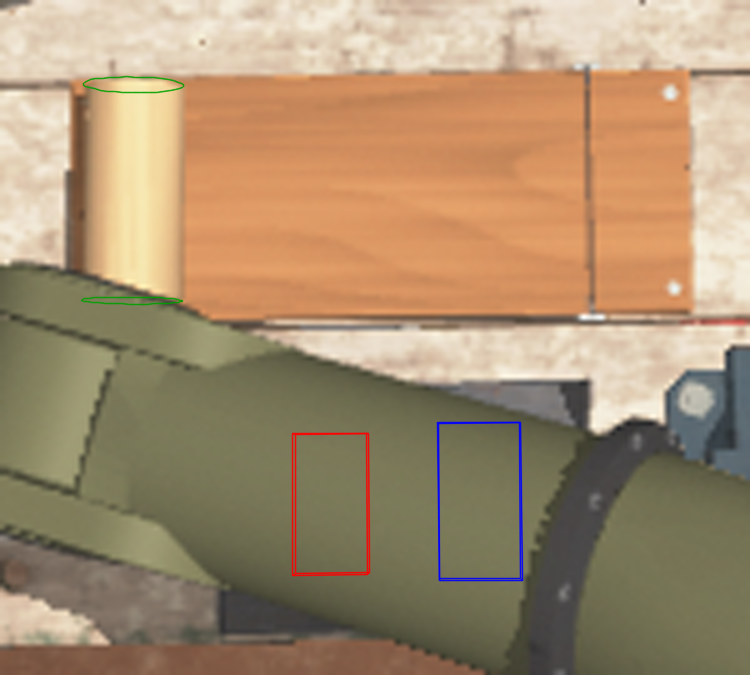

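View pics/s5c.png

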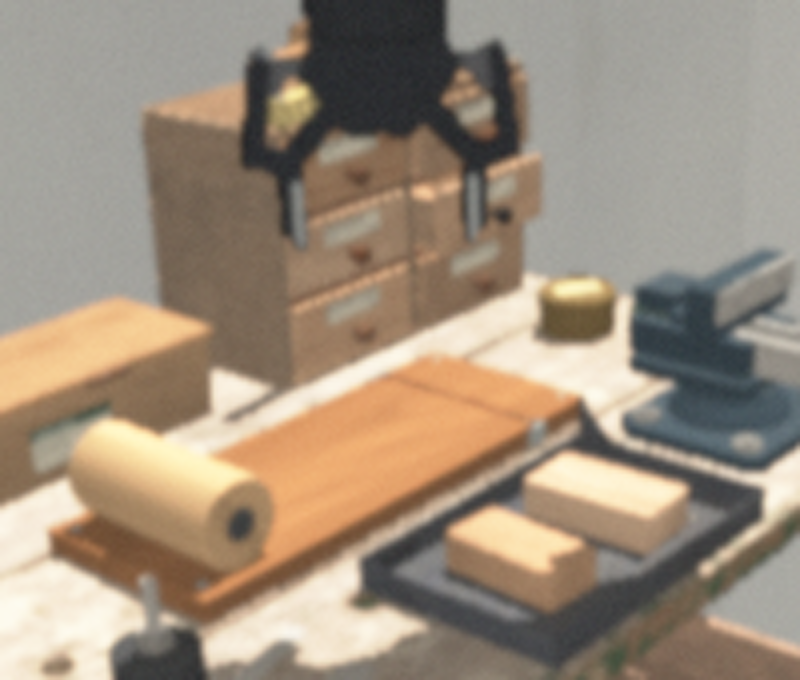

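Both blocks lie flat side by side in the tray (crop about 520,560 and 605,500), and the roller hasn't moved. Going behind the roller.

carry_out(steps=[[[2.6,0.2,0.3,0,0,6.1,8.5],[2.7,0,0.3,0,0,6.1,8.5],[2.6,-0.4,0.3,0,0,6.1,8.5],[2.6,-0.6,0.3,0,0,6.1,8.5],[2.4,-0.9,0.3,0,0,6.1,8.5],[2.2,-1.1,0.3,0,0,5.5,8.5],[1.2,-0.8,0.3,0,0,4,8.5],[0,0,0,0,0,0,8.5]]])

```text
clock: 13.43
tcp_pos: [0.5343, 0.5066, 0.1906]
orientation: [-0.001, 1.0, 0.02, -0.007]
ft_force: [-0.7, -0.4, -0.6]
grip_width: 0.992
```

```bash
python3 plan.py 0.549 0.515 0.12 -1 8.5
```

```text
now [0.5343 0.5066 0.1906] yaw 2.2 tilt 0.77 dist [ 14.7   8.4 -70.6] n 2 t 13.43 g 0.992 F [-0.7 -0.4 -0.6]
[0.8, -0.38, 3.52, -0.1, 0.4, 1.6, 8.5], [0.76, -0.41, 3.53, -0.1, 0.4, 1.6, 8.5]
```

carry_out(steps=[[[0.8,-0.4,1.5,0,0.4,1.6,8.5],[0.6,-0.4,2.0,0,0.3,1.2,8.5],[0,0,2.0,0,0,0,8.5],[0,0,1.2,0,0,0,8.5],[0,0,0,0,0,0,8.5]]])

```text
clock: 13.85
tcp_pos: [0.5453, 0.5121, 0.1214]
orientation: [-0.001, 1.0, 0.001, -0.003]
ft_force: [-0.3, -0.7, 0.6]
grip_width: 0.992
```

```bash
python3 plan.py 0.549 0.51 0.028 -1 8.5
```

```text
now [0.5453 0.5121 0.1214] yaw 0.2 tilt 0.36 dist [  3.7  -2.1 -93.4] n 3 t 13.85 g 0.992 F [-0.3 -0.7  0.6]
[0.14, 0.08, 3.11, -0.0, 0.1, 0.4, 8.5], [0.14, 0.07, 3.11, -0.0, 0.1, 0.4, 8.5]
[0.13, 0.07, 3.11, -0.0, 0.1, 0.4, 8.5],
```

carry_out(steps=[[[0.2,0,2.0,0,0.1,0.4,8.5],[0.1,0,2.5,0,0.1,0.4,8.5],[0.1,0,2.2,0,0,0.4,8.5],[0,0,1.3,0,0,0,8.5],[0,0,0.5,0,0,0,8.5],[0,0,0,0,0,0,8.5]]])

```text
clock: 14.35
tcp_pos: [0.5484, 0.5108, 0.0401]
orientation: [-0.003, 1.0, -0.005, -0.001]
ft_force: [-0.4, 0.2, -0.1]
grip_width: 0.996
```

```bash
python3 plan.py 0.549 0.495 0.028 -1 8.5;  python3 - <<'E'
from ov import *
snap('scene','s6'); crop('s6',180,130,360,270,4,'s6c'); snap('top','t6'); crop('t6',200,120,330,240,5,'t6c')
E
```

```text
now [0.5484 0.5108 0.0401] yaw -0.6 tilt 0.34 dist [  0.6 -15.8 -12.1] n 1 t 14.35 g 0.996 F [-0.4  0.2 -0.1]
[0.08, 1.58, 1.2, -0.3, 0.1, 0.4, 8.5],
```

View pics/s6c.png

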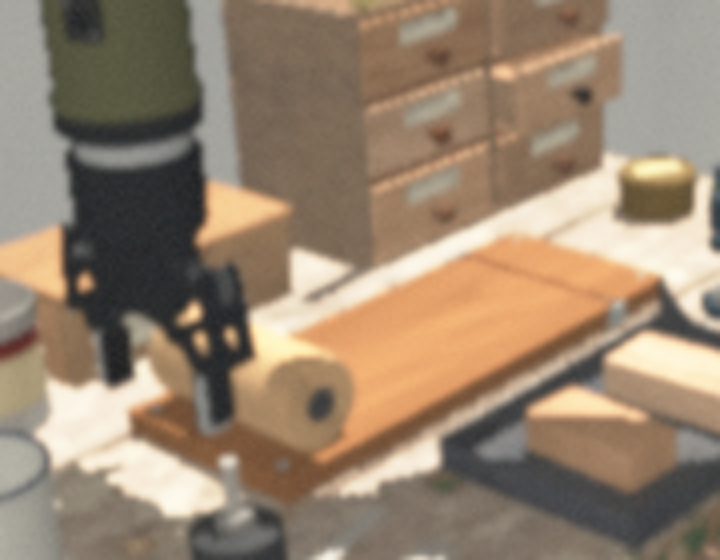

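View pics/t6c.png

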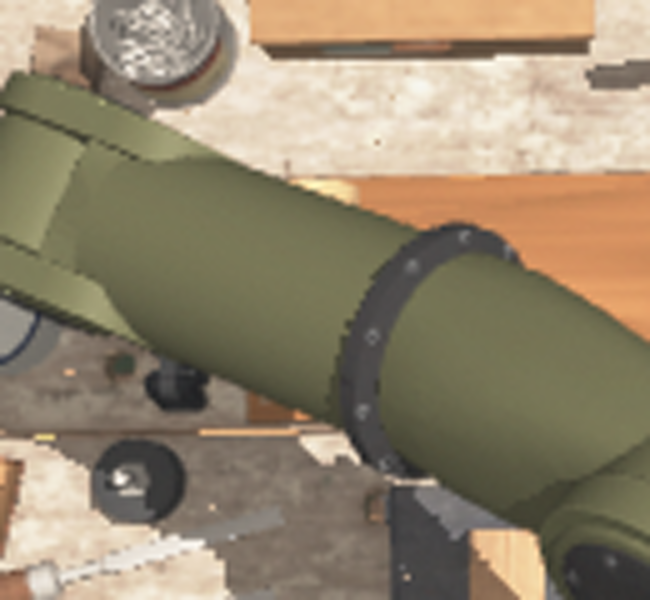

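Both fingers stand behind the roller and clear of the hole saw (crop about 215,400). I'll lower the fingers and approach slowly.

carry_out(steps=[[[0,0,0.6,-0.3,0.1,0.4,8.5],[0,0.2,0.6,0,0,0,8.5],[0,0.3,0.2,0,0,0,8.5],[0,0.3,0,0,0,0,8.5],[0,0.3,0,0,0,0,8.5],[0,0.3,0,0,0,0,8.5]]])

```text
clock: 14.95
tcp_pos: [0.5495, 0.4995, 0.0313]
orientation: [-0.004, 1.0, -0.009, 0.003]
ft_force: [-0.1, 0.0, 0.2]
grip_width: 0.997
```

```bash
python3 plan.py 0.549 0.49 0.027 -1 8.5
```

```text
now [0.5495 0.4995 0.0313] yaw -1.0 tilt 0.52 dist [-0.5 -9.5 -4.3] n 1 t 14.95 g 0.997 F [-0.1  0.   0.2]
[-0.04, 0.95, 0.43, -0.4, -0.3, 0.0, 8.5],
```

carry_out(steps=[[[0,0.3,0.3,-0.3,-0.2,0,8.5],[0,0.3,0.2,0,0,0,8.5],[0,0.3,0,0,0,0,8.5],[0,0.3,0,0,0,0,8.5],[0,0.3,0,0,0,0,8.5],[0,0.3,0,0,0,0,8.5]]])

```text
clock: 15.45
tcp_pos: [0.5498, 0.4792, 0.0264]
orientation: [-0.001, 1.0, -0.009, 0.001]
ft_force: [-0.3, 0.4, -0.2]
grip_width: 0.994
```

```bash
python3 plan.py 0.549 0.46 0.027 -1 8.5;python3 - <<'E'
from ov import *
it=[(cyl(.549,.4455,.048,-1),(0,160,0))]
snap('scene','s7'); draw('s7',it,(180,150,330,260),5,'s7c')
E
```

```text
now [0.5498 0.4792 0.0264] yaw -1.0 tilt 0.17 dist [ -0.8 -19.2   0.6] n 1 t 15.45 g 0.994 F [-0.3  0.4 -0.2]
[-0.04, 1.92, -0.07, -0.1, -0.1, -0.0, 8.5],
```

View pics/s7c.png

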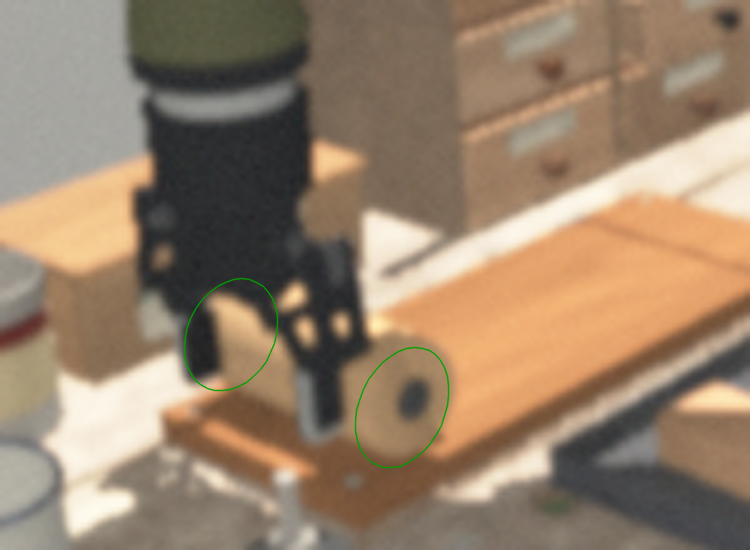

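The fingers touch the roller (its hub is now at crop 412,398, slightly ahead of the starting outline). Pushing on.

carry_out(steps=[[[0,0.3,0,-0.1,0,0,8.5],[0,0.3,0,0,0,0,8.5],[0,0.3,0,0,0,0,8.5],[0,0.35,0,0,0,0,8.5],[0,0.35,0,0,0,0,8.5],[0,0.35,0,0,0,0,8.5],[0,0.35,0,0,0,0,8.5],[0,0.35,0,0,0,0,8.5]]])

```text
clock: 16.17
tcp_pos: [0.5494, 0.4498, 0.0267]
orientation: [0.0, 1.0, -0.009, 0.001]
ft_force: [0.6, 0.2, 0.8]
grip_width: 0.993
```

```bash
python3 plan.py 0.547 0.21 0.027 -1 8.5 | head -1
```

```text
now [0.5494 0.4498 0.0267] yaw -1.0 tilt 0.16 dist [  -2.4 -239.8    0.3] n 6 t 16.17 g 0.993 F [0.6 0.2 0.8]
```

carry_out(steps=[[[0,0.35,0,0,0,0,8.5],[0,0.35,0,0,0,0,8.5],[0,0.35,0,0,0,0,8.5],[0,0.35,0,0,0,0,8.5],[0,0.35,0,0,0,0,8.5],[0,0.35,0,0,0,0,8.5],[0,0.35,0,0,0,0,8.5],[0,0.35,0,0,0,0,8.5]]])

```text
clock: 16.83
tcp_pos: [0.5489, 0.4184, 0.0268]
orientation: [0.0, 1.0, -0.009, 0.001]
ft_force: [-0.9, -0.3, 0.0]
grip_width: 1.001
```

carry_out(steps=[[[0,0.35,0,0,0,0,8.5],[0,0.35,0,0,0,0,8.5],[0,0.35,0,0,0,0,8.5],[0,0.35,0,0,0,0,8.5],[0,0.35,0,0,0,0,8.5],[0,0.35,0,0,0,0,8.5],[0,0.3,0,0,0,0,8.5],[0,0.3,0,0,0,0,8.5]]])

```text
clock: 17.5
tcp_pos: [0.5485, 0.3883, 0.0269]
orientation: [0.0, 1.0, -0.009, 0.002]
ft_force: [-1.1, 0.7, 0.2]
grip_width: 0.993
```

```bash
python3 plan.py 0.547 0.21 0.027 -1 8.5 | head -1
python3 - <<'E'
from ov import *
it=[(cyl(.548,.385-.041,.048,-1),(0,160,0))]
snap('top','t8');snap('scene','s8'); draw('s8',it,(180,130,340,260),5,'s8c');draw('t8',it,(235,140,385,240),5,'t8c')
E
```

```text
now [0.5485 0.3883 0.0269] yaw -1.0 tilt 0.18 dist [-1.500e+00 -1.783e+02  1.000e-01] n 5 t 17.50 g 0.993 F [-1.1  0.7  0.2]
```

View pics/s8c.png

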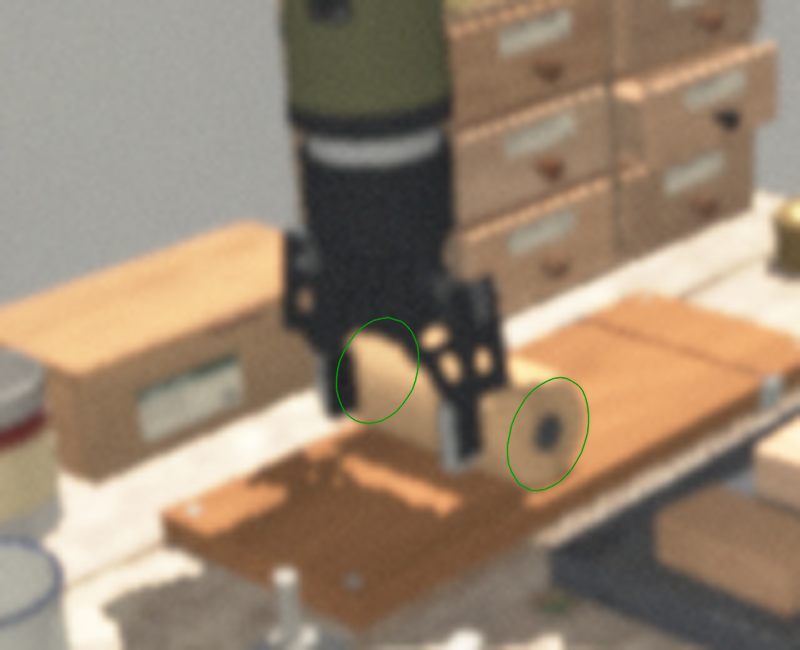

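View pics/t8c.png

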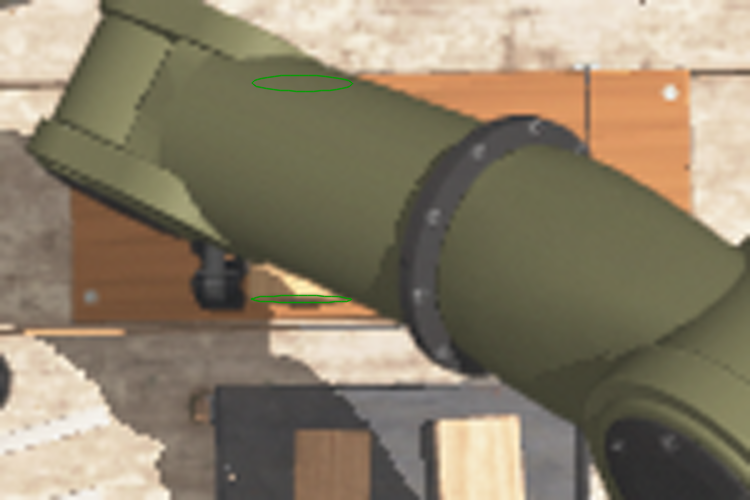

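The roller follows squarely; its hub sits on the outline predicted for y ≈ 0.344. Continuing.

carry_out(steps=[[[0,0.35,0,0,0,0,8.5],[0,0.35,0,0,0,0,8.5],[0,0.35,0,0,0,0,8.5],[0,0.35,0,0,0,0,8.5],[0,0.35,0,0,0,0,8.5],[0,0.35,0,0,0,0,8.5],[0,0.35,0,0,0,0,8.5],[0,0.35,0,0,0,0,8.5]]])

```text
clock: 18.27
tcp_pos: [0.5477, 0.3584, 0.0269]
orientation: [-0.0, 1.0, -0.009, 0.002]
ft_force: [-0.0, 0.1, 0.7]
grip_width: 0.993
```

carry_out(steps=[[[0,0.35,0,0,0,0,8.5],[0,0.35,0,0,0,0,8.5],[0,0.35,0,0,0,0,8.5],[0,0.35,0,0,0,0,8.5],[0,0.35,0,0,0,0,8.5],[0,0.35,0,0,0,0,8.5],[0,0.35,0,0,0,0,8.5],[0,0.35,0,0,0,0,8.5]]])

```text
clock: 18.93
tcp_pos: [0.5473, 0.3271, 0.027]
orientation: [-0.0, 1.0, -0.009, 0.002]
ft_force: [0.5, -0.5, -0.0]
grip_width: 0.997
```

carry_out(steps=[[[0,0.35,0,0,0,0,8.5],[0,0.35,0,0,0,0,8.5],[0,0.35,0,0,0,0,8.5],[0,0.35,0,0,0,0,8.5],[0,0.35,0,0,0,0,8.5],[0,0.35,0,0,0,0,8.5],[0,0.35,0,0,0,0,8.5],[0,0.35,0,0,0,0,8.5]]])

```text
clock: 19.6
tcp_pos: [0.5468, 0.2961, 0.0271]
orientation: [-0.0, 1.0, -0.009, 0.002]
ft_force: [0.3, 1.3, 0.5]
grip_width: 0.998
```

carry_out(steps=[[[0,0.35,0,0,0,0,8.5],[0,0.35,0,0,0,0,8.5],[0,0.3,0,0,0,0,8.5],[0,0.3,0,0,0,0,8.5],[0,0.3,0,0,0,0,8.5],[0,0.3,0,0,0,0,8.5]]])

```text
clock: 20.1
tcp_pos: [0.5464, 0.2748, 0.0271]
orientation: [-0.0, 1.0, -0.009, 0.002]
ft_force: [1.3, 0.8, 0.1]
grip_width: 1.001
```

```bash
python3 plan.py 0.547 0.21 0.027 -1 8.5 | head -1
```

```text
now [0.5464 0.2748 0.0271] yaw -1.0 tilt 0.20 dist [  0.6 -64.8  -0.1] n 2 t 20.10 g 1.001 F [1.3 0.8 0.1]
```

carry_out(steps=[[[0,0.3,0,0,0,0,8.5],[0,0.3,0,0,0,0,8.5],[0,0.3,0,0,0,0,8.5],[0,0.3,0,0,0,0,8.5],[0,0.3,0,0,0,0,8.5],[0,0.25,0,0,0,0,8.5],[0,0.25,0,0,0,0,8.5],[0,0.2,0,0,0,0,8.5]]])

```text
clock: 20.77
tcp_pos: [0.546, 0.2502, 0.0271]
orientation: [-0.0, 1.0, -0.009, 0.002]
ft_force: [-1.1, -0.0, -0.2]
grip_width: 0.994
```

carry_out(steps=[[[0,0.2,0,0,0,0,8.5],[0,0.2,0,0,0,0,8.5],[0,0.15,0,0,0,0,8.5],[0,0.1,0,0,0,0,8.5],[0,0.05,0,0,0,0,8.5],[0,0,0,0,0,0,8.5],[0,0,0,0,0,0,8.5]]])

```text
clock: 21.35
tcp_pos: [0.5459, 0.2419, 0.0271]
orientation: [0.0, 1.0, -0.009, 0.002]
ft_force: [0.5, 0.2, 0.0]
grip_width: 0.994
```

```bash
python3 plan.py 0.547 0.21 0.027 -1 8.5 | head -1
python3 - <<'E'
from ov import *
it=[(cyl(.546,.192,.048,-1),(0,160,0)),((np.array([[.6226,.17,.018],[.4721,.17,.018]]),[(0,1)]),(255,0,0))]
snap('top','t9');snap('scene','s9'); draw('s9',it,(240,130,380,240),5,'s9c');draw('t9',it,(255,140,385,240),5,'t9c')
E
```

```text
now [0.5459 0.2419 0.0271] yaw -1.1 tilt 0.20 dist [  1.1 -31.9  -0.1] n 1 t 21.35 g 0.994 F [0.5 0.2 0. ]
```

View pics/s9c.png

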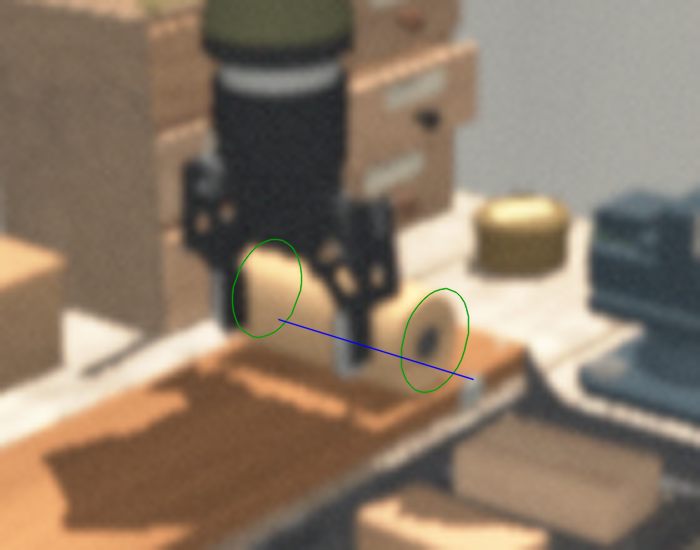

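View pics/t9c.png

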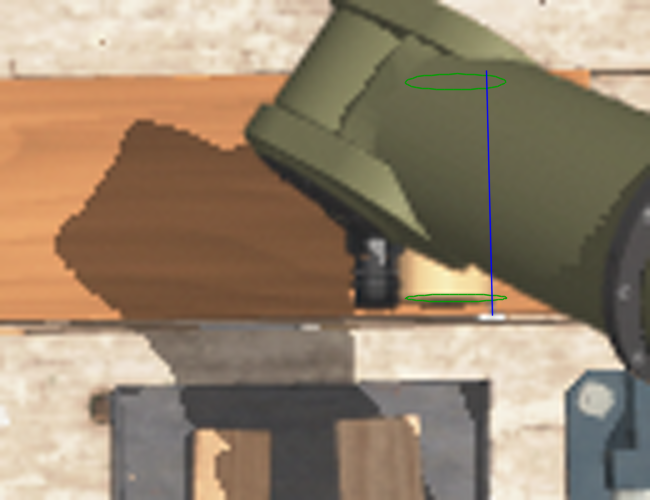

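By its right edge and its hub, the roller stands near y ≈ 0.200, so about 29 mm remains. I'll push about 25 mm and check again.

carry_out(steps=[[[0,0.2,0,0,0,0,8.5],[0,0.25,0,0,0,0,8.5],[0,0.25,0,0,0,0,8.5],[0,0.25,0,0,0,0,8.5],[0,0.25,0,0,0,0,8.5],[0,0.25,0,0,0,0,8.5],[0,0.2,0,0,0,0,8.5]]])

```text
clock: 22.03
tcp_pos: [0.5455, 0.2246, 0.0271]
orientation: [-0.0, 1.0, -0.009, 0.002]
ft_force: [0.4, 0.1, 0.1]
grip_width: 1.0
```

carry_out(steps=[[[0,0.2,0,0,0,0,8.5],[0,0.2,0,0,0,0,8.5],[0,0.15,0,0,0,0,8.5],[0,0.1,0,0,0,0,8.5],[0,0.1,0,0,0,0,8.5],[0,0.05,0,0,0,0,8.5],[0,0,0,0,0,0,8.5],[0,0,0,0,0,0,8.5]]])

```text
clock: 22.7
tcp_pos: [0.5454, 0.2147, 0.0271]
orientation: [0.0, 1.0, -0.009, 0.002]
ft_force: [-0.3, 0.8, -0.8]
grip_width: 0.994
```

```bash
python3 plan.py 0.547 0.21 0.027 -1 8.5 | head -1
python3 - <<'E'
from ov import *
it=[(cyl(.546,.173,.048,-1),(0,160,0)),((np.array([[.6226,.17,.018],[.4721,.17,.018]]),[(0,1)]),(255,0,0))]
snap('top','t10');snap('scene','s10'); draw('s10',it,(240,130,380,240),5,'s10c');draw('t10',it,(255,140,385,240),5,'t10c')
E
```

```text
now [0.5454 0.2147 0.0271] yaw -1.1 tilt 0.20 dist [ 1.6 -4.7 -0.1] n 1 t 22.70 g 0.994 F [-0.3  0.8 -0.8]
```

View pics/s10c.png

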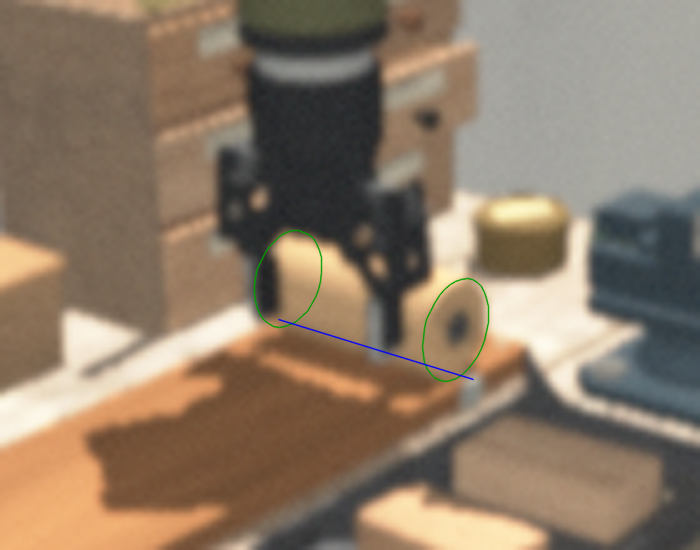

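View pics/t10c.png

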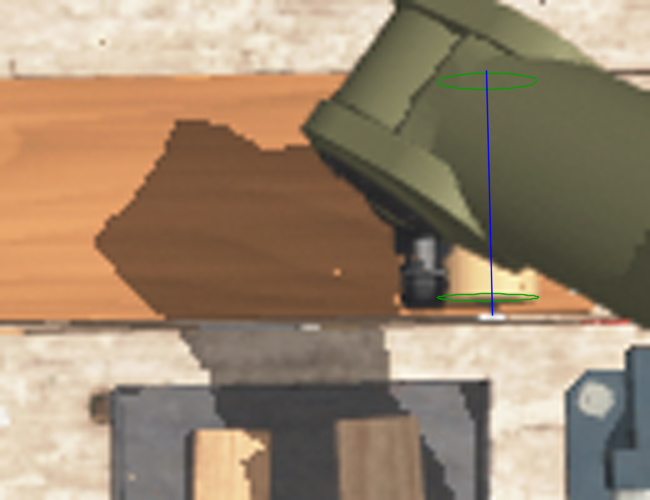

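The outline drawn for y = 0.173 matches the right edge (538) and the hub (458,326), so the axis is about 3 mm from the line. I'll retreat straight back for a clear view.

carry_out(steps=[[[0,-0.5,0,0,0,0,8.5],[0,-1.0,0,0,0,0,8.5],[0,-1.5,0,0,0,0,8.5],[0,-2.0,0,0,0,0,8.5],[0,-2.5,-2,0,0,0,8.5],[0,-2.5,-3,0,0,0,8.5],[0,-1.5,-3,0,0,0,8.5],[-1,-1.0,-3,0,0,0,8.5]]])

```text
clock: 23.47
tcp_pos: [0.5352, 0.3447, 0.1328]
orientation: [0.003, 1.0, -0.011, -0.005]
ft_force: [0.4, -0.7, 1.2]
grip_width: 0.992
```

carry_out(steps=[[[-2,-3,-0.5,0,0,0,8.5],[-2,-3,-0.5,0,0,0,8.5],[-2,-3,0,0,0,0,8.5],[-1.5,-3,0,0,0,0,8.5],[-1,-3,0,0,0,0,8.5],[0,-2,0,0,0,0,8.5],[0,0,0,0,0,0,8.5],[0,0,0,0,0,0,8.5]]])

```text
clock: 24.13
tcp_pos: [0.4425, 0.5408, 0.1539]
orientation: [-0.005, 1.0, -0.007, -0.002]
ft_force: [0.4, -0.4, -0.1]
grip_width: 1.0
```

```bash
python3 plan.py 0.547 0.21 0.027 -1 8.5 | head -1
python3 - <<'E'
from ov import *
it=[(cyl(.546,.172,.048,-1),(0,160,0)),((np.array([[.6226,.17,.018],[.4721,.17,.018]]),[(0,1)]),(255,0,0))]
snap('top','t11');snap('scene','s11'); draw('s11',it,(240,130,400,260),5,'s11c');draw('t11',it,(235,140,385,270),5,'t11c')
E
```

```text
now [0.4425 0.5408 0.1539] yaw -0.8 tilt 0.63 dist [ 104.5 -330.8 -126.9] n 10 t 24.13 g 1.000 F [ 0.4 -0.4 -0.1]
```

View pics/s11c.png

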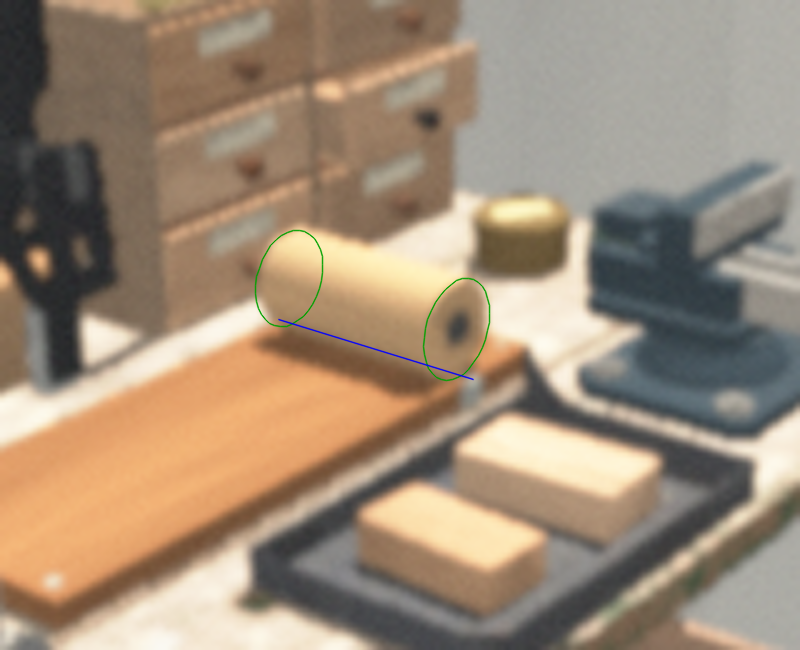

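View pics/t11c.png

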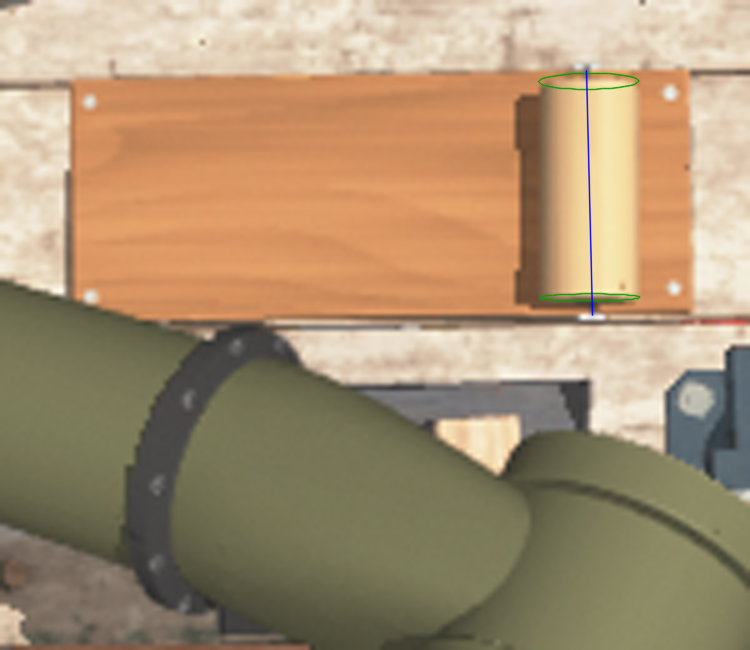

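The roller fits the outline for y = 0.172 in both views, with the line at y = 0.170. It is parallel and centred to within a few mm. Both blocks lie flat in the tray and the arm is clear, so I'm handing in.

Run:
```python
from h import *
print(np.abs(ctrl.read_state()['qd']).max(), ticket.finish_job())
```

```text
the job is handed in; nothing more can be done
0.03448408019748036 None
```

I moved both blocks into the tray and rolled the roller onto the line, then handed the job in at about 24 s of the 72 s allowed. No verdict was reported.

- **Blocks:** The upper and then the lower block were set down in the tray side by side. In the last scene picture both lie flat, about 90 mm apart. The roller had not moved when I checked after placing them.
- **Roller:** I pushed it along the board with both open fingers at about 45 mm/s and let it stop gently. The wrist force stayed around 1 N in every reading; the force on the fingers themselves is not measured.
- **Final position:** In both cameras the roller matches an outline drawn at y = 0.172 m. The line is at y = 0.170 m, so the axis is about 2 mm off. Its middle is about 1–2 mm off along the line and it is within about 1° of parallel. The calibration is only good to about 2 mm.
- **Other objects:** I never touched the wax tin, and it looks unmoved in the last scene picture. The hole saw looked unmoved when I last saw it, before the push. At the end the arm hid it from the top camera, and the gripper was parked above it with a clear gap.

No check failed. One position estimate differed between the two cameras by about 5 mm midway through the push, and the clear final views agree.

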